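# Load the beaker and index the carrier under the dispenser

### The arm

A 6-joint arm with a two-finger parallel gripper is mounted at the origin on the work surface. World frame = base frame: x ahead of the robot, y to its left, z up, the work surface at z = 0. Lengths are in mm, angles in rad, forces in N, time in s.
With the tool pointing down it reaches from about 275 to 850 mm from the base axis. Payload 19 kg.
Tool frame: the origin (TCP) lies between the finger pads; the fingertips stand 25 mm ahead of it and the grasp point (between the pads) lies 6 mm ahead of it (ctrl.finger_overhang is the distance from the TCP to the fingertips, in mm); z points along the fingers, y is the direction in which the jaws open and shut (so a half turn about z gives the same grasp; the last joint's range is limited). The gripper opens to 85 mm and grips with 20 to 120 N. Pads are 22 mm wide; open, the fingers measure 114 mm over their backs; the gripper's body (76 mm by 85 mm) begins 54 mm behind the grasp point. The pads swing forward as they close: fully open they stand 13 mm farther back than shut.
Start: joints at [-1.308, 0.15, 1.437, -0, 1.554, -0.134], TCP at [222.192, -530.305, 256.267] pointing down, gripper open.
Joint ranges: [-2.8, 2.8], [-0.68, 2.1], [0.12, 2.68], [-1.39, 4.53], [0.16, 2.79], [-2.81, 2.81]. Speed limits (rad/s): [1.89, 1.89, 2.22, 3.01, 3.01, 3.01].

### API

Orientations are given as a rotation vector (axis times angle).
In Python, from bench import sensors, cams, ctrl, spotter gives the robot as it stands. The module is installed in compiled form; this text tells all that it offers.
- The arm moves only by the tool move_arm, never from a script. Its argument "steps" is a list of rows, each a list of 6 numbers: the shift along the tool's x, y, z in m, then the turn, a rotation vector about the tool's x, y, z in degrees. A call has 1 to 12 rows; each row shifts and turns the pose as measured when the row begins, along the tool's axes as they then stand; what a row does not reach is not made up. A row lasts 1/8 s, in which the tool goes at most 62.5 mm and 10.7 degrees, less where a joint would pass 70% of its speed; a pose out of reach is approached as far as the arm can. A call with a gripper value outside its range is refused whole. "fingers" is the opening in per cent of the stroke, from 0 (shut) to 100 (fully open), set as the call begins (left out, the last holds). The fingers move at their own pace and stop on an object; the grip force is fixed at half the most. Time passes only in rows, so rows that do not move let the fingers close. It gives the time, the measured TCP pose, the force and the opening at its end, in the units of the state.
- sensors.observe(): the state, without advancing time (a new reading comes with each control period).
- cams.camera(name): name is "scene" or "side" or "wrist"; returns the picture (480x640x3 uint8, red, green, blue); there is no depth.
- cams.camera_info(name): a dict with "camera_matrix" (3x3 intrinsics, pixels), "k1" (the pictures are not rectified: a ray, as slopes to the right and down, at radius r is drawn at 1 + k1 r^2 times it, then the intrinsics apply), "extrinsics" (4x4, takes a point from camera to world coordinates). Camera axes: x right, y down, z forward; pixel columns grow to the right and rows downward; lengths in mm; the calibration is good to about 2 mm. A picture is of the moment at which its call begins: read the wrist's pose just before it. camera_info takes no time and is no camera call; for the wrist camera it gives the pose at the moment of the call.
- ctrl.close_job(): hands the job in, once; it reports no verdict.
Trained networks look in the newest picture that a camera, given by its name, has taken for a name from the list of things; names that differ only in an ending like _2 or _b are one class to them, and where a whole thing is asked for, a point or a joint stands for the part that bears it (a point fixed in the world has none). Each returns a list of dicts, best first, with "conf" (0 to 1); they miss things now and then, are a little off and sometimes report something else, mostly with a low value. They report only what shows in the picture. A call takes as long as a camera call.
- spotter.masks_of(query, camera): "mask" (480x640 bool, what is visible of it) and "at" ([row, column] in pixels, amid what is visible of it).
- spotter.spot_point(query, camera): "at" ([row, column] in pixels: a listed point, or the origin of a listed thing).
The state is a dict: "time": time; "q": joint angles; "dq": joint speeds; "joint_efforts": joint torques, N m; "eef_pos": TCP position; "orientation": TCP orientation; "wrist_force": force on the tool from outside, world axes, zero at the start; "moment": the same for the moment, N m; "finger_gap": finger opening in mm.
Only numpy, scipy, OpenCV 4.12 (cv2) and the standard library are available. Lean on these libraries where they do the work, as an engineer would, in place of code of your own. Each camera call takes 0.05 s, during which the arm holds its last target.

### The job

Stand the small open white beaker upright in the square nest of the carrier while the carrier is still in the middle of its rail. Then push the carrier along the rail until it clicks into the station under the dispenser's nozzle, and let go with the beaker still standing in its nest. Do not bump the dispenser, and leave the jar and the bottle where they stand.

Things in the scene. Friction and masses are not known exactly. Their poses are not given: they have to be found in the camera images.
- beaker: Small open white plastic beaker, round, 62 mm high, 49 mm across at the foot, 51 mm below the lip, 55 mm across the lip (top 4 mm), wall 3 mm, about 0.09 kg. Stands loose on the bench between the robot and the rail, in one row with the jar and the bottle (neighbours at least 125 mm apart, order varies). Origin at the centre of its underside, z up.
- rail: Straight aluminium rail fixed on the bench, 494 mm long over its black end stops (34 mm high), 60 mm wide, 30 mm high, with a low steel strip on its robot side. Runs along its own y (world y within 0.15 rad). Origin at the middle of its underside, z up, x away from the robot. Two stations, 130 mm either side of its middle, each marked by a pair of small ridges on the steel strip.
- carrier (a joint): Carrier's position on the rail, m, growing to the rail's +y; 0 mid-rail, stops at +-0.15. Starts within 0.02 of 0. Station detents at -0.13 and +0.13. Carrier about 0.5 kg, friction about 1 N. From 15 mm before a station a sprung ball climbs a ridge (push of about 4 N); past its crest, 7 mm before the station, it snaps in and centres itself. Some 5 N pushes it on out of the station again.
- nest (a point): Centre of the flat floor of the carrier's nest, 45 mm above the bench. The nest is a square 68 mm wide inside, with an aluminium rim 4 mm thick and 10 mm high. The grey carrier deck is 92 mm across the rail by 150 mm along it, top 45 mm and underside 32 mm above the bench. Axes as the rail's.
- pad_left (a point): Centre of the outer face of the carrier's upright end plate at its +y end: push here to send the carrier to the rail's -y. The plate stands at the very end of the deck, 10 mm thick, 70 mm wide across the rail, 45 to 77 mm above the bench; this point is 61 mm above the bench, 75 mm along the rail from the nest centre. Axes as the rail's.
- pad_right (a point): The same at the carrier's -y end: the face to push to send the carrier towards the rail's +y.
- nozzle (a point): Lower end of the dispenser's nozzle, 141 mm above the bench, over the rail's centre line at one station (either side, varies). Nozzle and head are 20 mm thick; a 14 mm level arm at 187 mm height runs from it away from the robot to a column 130 mm behind the rail's centre line, 275 mm high. At the other station only a low unit, 59 mm high, 85 mm or more behind the centre line. Axes as the rail's.
- dispenser: The dispenser: white base box 90 by 100 by 50 mm behind the rail with column, arm and nozzle, fixed to the bench. Origin on the bench under its column, 130 mm behind the rail's centre line. Not to be bumped.
- jar: Closed amber jar with a black cap, 60 mm across, 75 mm high, loose, in the row with the beaker; leave it. Origin at the centre of its underside.
- bottle: Closed slender white bottle, 48 mm across, 125 mm high, loose, in the row with the beaker; leave it. Origin at the centre of its underside.

How it is judged (in metres and radians):
On the way, in this order (a step that is already met when the one before it is completed fails the run):
1. the beaker stands released in the carrier's nest while the carrier is still in the middle of the rail (horizontal distance between beaker and nest below 0.014 m and z of beaker in the frame of nest between -0.004 and 0.004 m and angle between beaker's own z axis and vertical below 0.1 rad and contact force between beaker and the fingers below 0.1 N and value of joint carrier between -0.06 and 0.06 m), for 0.2 s.
2. the carrier sits in the station under the nozzle (horizontal distance between nest and nozzle below 0.005 m), for 0.2 s.
At the end, for the whole second after the job is handed in: The carrier rests in the station detent with its nest centre within 5 mm (horizontally) of the nozzle's axis, and the released beaker stands upright (within 0.1 rad) on the nest floor (within 4 mm), its centre within 14 mm of the nest centre, at rest (horizontal distance between nest and nozzle below 0.005 m and horizontal distance between beaker and nest below 0.014 m and z of beaker in the frame of nest between -0.004 and 0.004 m and angle between beaker's own z axis and vertical below 0.1 rad and contact force between beaker and the fingers below 0.1 N and velocity of joint carrier between -0.01 and 0.01 m/s and linear speed of beaker below 0.02 m/s); the robot touches nothing.
It fails at once if the dispenser is bumped (more than 3 N) (contact force between dispenser and anything else above 3 N).
It fails at once if the jar is moved more than 30 mm or tipped (distance of jar from where it was at the start of the episode above 0.03 m or angle between jar's own z axis and vertical above 0.4 rad).
It fails at once if the bottle is moved more than 30 mm or tipped (distance of bottle from where it was at the start of the episode above 0.03 m or angle between bottle's own z axis and vertical above 0.4 rad).
It also fails if it takes over 58 s, if anything falls off the work surface, if the arm or the gripper's body presses on something with over 40 N, if the wrist force passes 120 N, or if a joint passes its speed limit or range.

## Working session

There is one attempt and no reset: what is moved stays moved. The work goes in short steps, Python scripts to look and compute and a tool call to move; the robot and the scene stay as the last step left them, time stands still between calls to the robot, and variables do not carry over. Pictures are saved under pics/ and viewed, and the job is handed in when it is done.

Besides the shell and the picture viewer there is one more tool, called after ">>>" as a command line: name --pt "numbers of a row" for each row, then --argument value for the rest. move_arm: Moves the arm, as the interface text tells. Its arguments: {"type":"object","properties":{"steps":{"type":"array"},"fingers":{"type":"number"}},"required":["steps"]}

```bash
mkdir -p pics; ls; cat > h.py <<'E'
import numpy as np, cv2
from bench import sensors, cams, ctrl, spotter
from scipy.spatial.transform import Rotation as R
def ray(info,at):
    K=np.array(info["camera_matrix"],float);k=info["k1"];T=np.array(info["extrinsics"],float)
    d=np.array([(at[1]-K[0,2])/K[0,0],(at[0]-K[1,2])/K[1,1]])
    u=d.copy()
    for _ in range(30): u=d/(1+k*(u@u))
    return T[:3,3],T[:3,:3]@np.array([u[0],u[1],1.])
def onz(info,at,z):
    o,d=ray(info,at); return o+d*(z-o[2])/d[2]
def proj(info,P):
    K=np.array(info["camera_matrix"],float);k=info["k1"];T=np.array(info["extrinsics"],float)
    c=T[:3,:3].T@(np.array(P,float)-T[:3,3]); u=c[:2]/c[2]; u=u*(1+k*(u@u))
    return np.array([K[1,1]*u[1]+K[1,2],K[0,0]*u[0]+K[0,2]])
def save(name,f):
    im=cams.camera(name); cv2.imwrite(f"pics/{f}.png",im[:,:,::-1]); return im
E
python3 - <<'E'
from h import *
np.set_printoptions(precision=1,suppress=True)
s=sensors.observe(); print(s["time"],s["eef_pos"],s["orientation"],s["finger_gap"])
Z={"beaker":0,"rail":0,"nest":45,"pad_left":61,"pad_right":61,"nozzle":141,"dispenser":0,"jar":0,"bottle":0}
for c in ["scene","side"]:
    save(c,c+"0"); I=cams.camera_info(c); print(c,np.array(I["extrinsics"]))
    for q in Z:
        for r in spotter.spot_point(q,c)[:2]: print(c,q,round(r["conf"],2),np.array(r["at"]),onz(I,r["at"],Z[q]))
print(sensors.observe()["time"])
E
```

```text
pics
0.0 [ 222.1 -530.1  255.7] [-3.1 -0.6  0. ] 85.1956001255484
scene [[ -0.5   0.7  -0.4 878. ]
 [  0.8   0.5  -0.3 161. ]
 [ -0.   -0.5  -0.9 662.7]
 [  0.    0.    0.    1. ]]
scene beaker 0.71 [261.7 462.9] [452.1 180.7   0. ]
scene rail 0.57 [270.4 316.8] [599.8 -25.7  -0. ]
scene nest 0.79 [255.4 310.7] [600.9 -35.9  45. ]
scene pad_left 0.62 [264.9 349.5] [590.4  29.6  61. ]
scene pad_right 0.62 [226.8 267. ] [ 600.9 -120.7   61. ]
scene nozzle 0.87 [258.7 399.4] [584.6 100.1 141. ]
scene dispenser 0.84 [372.  353.3] [716.5 113.5   0. ]
scene dispenser 0.49 [264.7 350.9] [559.7  18.1   0. ]
scene jar 0.85 [206.8 377.1] [429.2  -1.2   0. ]
scene jar 0.65 [373.1 350.8] [719.9 111.1   0. ]
scene bottle 0.85 [178.9 296.5] [ 453.2 -164.9    0. ]
side [[   0.9   -0.2    0.4  337.3]
 [  -0.4   -0.4    0.8 -570.3]
 [  -0.    -0.9   -0.5  451.8]
 [   0.     0.     0.     1. ]]
side beaker 0.84 [262.4 189.8] [447.  183.1   0. ]
side rail 0.8 [307.  320.3] [591.5 -35.9   0. ]
side nest 0.59 [286.4 322.4] [590.2 -47.4  45. ]
side pad_left 0.88 [254.4 298.2] [585.6  24.9  61. ]
side pad_left 0.61 [192.8 276.9] [642.9 252.6  61. ]
side pad_right 0.83 [303.2 357.9] [ 604.  -123.9   61. ]
side nozzle 0.71 [192.9 280.2] [584.6  81.3 141. ]
side dispenser 0.64 [243.8 344.1] [713.  111.8   0. ]
side jar 0.6 [326.7 218.1] [441.6  -9.3  -0. ]
side bottle 0.68 [405.4 261. ] [ 445. -174.    0.]
1.0
```

View images.

View pics/scene0.png

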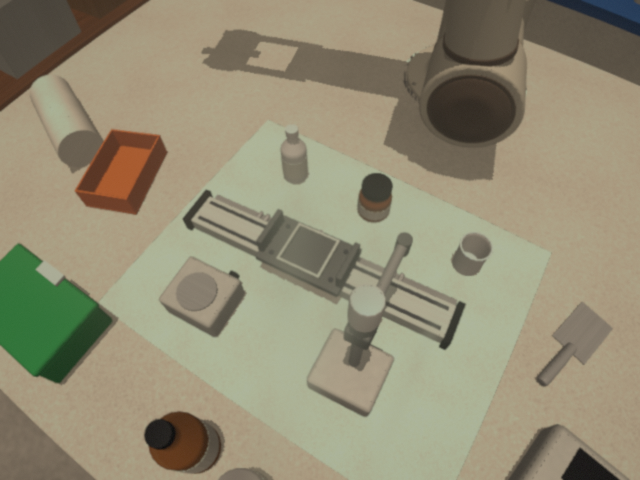

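View pics/side0.png

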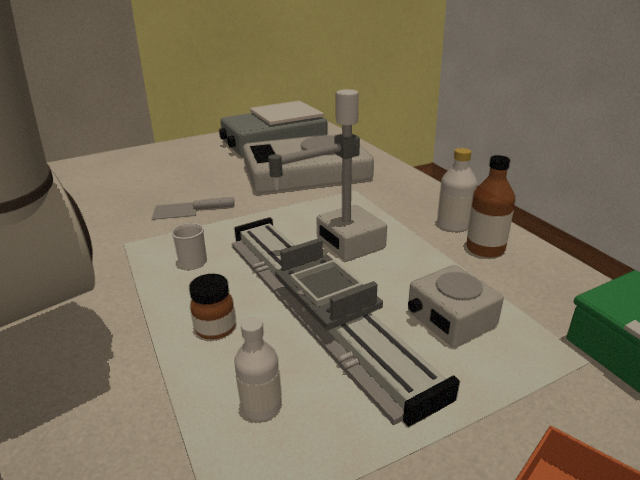

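```bash
cat >> h.py <<'E'
def plan(target,yaw_y,pos=None,rot=None,n=None,mm=50,deg=9,tilt=None):
    """rows (tool frame) to target TCP mm with tool z down and tool y at world yaw yaw_y (mod pi)"""
    s=sensors.observe(); p=np.array(s["eef_pos"]) if pos is None else np.array(pos,float)
    r=R.from_rotvec(s["orientation"]) if rot is None else rot
    c,si=np.cos(yaw_y),np.sin(yaw_y)
    best=None
    for sg in (1,-1):
        y=np.array([c,si,0])*sg; z=np.array([0,0,-1.]); x=np.cross(y,z)
        t=R.from_matrix(np.stack([x,y,z],1))
        if tilt is not None: t=R.from_rotvec(tilt)*t
        a=(r.inv()*t).magnitude()
        if best is None or a<best[0]: best=(a,t)
    t=best[1]; dr=(r.inv()*t).as_rotvec(); D=np.array(target)-p
    m=n or int(np.ceil(max(np.linalg.norm(D)/mm,np.degrees(best[0])/deg,1)))
    print("rows",m,"turn",np.degrees(best[0]).round(1))
    for k in range(m):
        rk=r*R.from_rotvec(dr*k/m)
        print(np.r_[(rk.inv().apply(D/m)/1000).round(4),np.degrees(dr/m).round(2)].tolist())
    return p+D,t
E
python3 - <<'E'
from h import *
np.set_printoptions(precision=3,suppress=True)
s=sensors.observe();print(s["q"],R.from_rotvec(s["orientation"]).as_matrix())
T=np.array(cams.camera_info("wrist")["extrinsics"]);r=R.from_rotvec(s["orientation"])
print("cam in tool",r.inv().apply(T[:3,3]-s["eef_pos"]), r.inv().as_matrix()@T[:3,:3])
print(cams.camera_info("wrist")["camera_matrix"])
plan([470,-20,340],-0.05)
im=cv2.imread("pics/scene0.png")[190:350,170:480]; cv2.imwrite("pics/c1.png",cv2.resize(im,None,fx=2.5,fy=2.5,interpolation=cv2.INTER_CUBIC))
E
```

```text
[-1.308  0.15   1.437  0.     1.554 -0.134] [[ 0.922  0.386 -0.   ]
 [ 0.386 -0.922  0.   ]
 [ 0.    -0.    -1.   ]]
cam in tool [  84.356    0.211 -117.222] [[-0.    -0.946 -0.324]
 [ 1.    -0.     0.   ]
 [-0.    -0.324  0.946]]
[[340.467   0.    323.008]
 [  0.    340.467 236.779]
 [  0.      0.      1.   ]]
rows 12 turn 64.4
[0.0355, -0.0312, -0.007, -0.0, -0.0, -5.37]
[0.0382, -0.0278, -0.007, -0.0, -0.0, -5.37]
[0.0407, -0.0241, -0.007, -0.0, -0.0, -5.37]
[0.0428, -0.0202, -0.007, -0.0, -0.0, -5.37]
[0.0445, -0.0161, -0.007, -0.0, -0.0, -5.37]
[0.0458, -0.0119, -0.007, -0.0, -0.0, -5.37]
[0.0467, -0.0075, -0.007, -0.0, -0.0, -5.37]
[0.0472, -0.0031, -0.007, -0.0, -0.0, -5.37]
[0.0473, 0.0013, -0.007, -0.0, -0.0, -5.37]
[0.0469, 0.0057, -0.007, -0.0, -0.0, -5.37]
[0.0462, 0.0101, -0.007, -0.0, -0.0, -5.37]
[0.045, 0.0143, -0.007, -0.0, -0.0, -5.37]
```

View pics/c1.png

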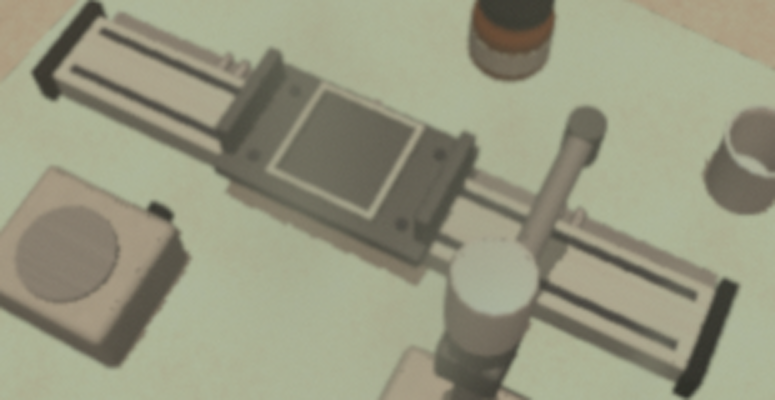

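```bash
sed -i 's/for sg in (1,-1):/for sg in (1,):/' h.py
python3 - <<'E'
from h import *
plan([460,100,310],0.9,n=13)
E
```

```text
rows 13 turn 118.8
[0.0356, -0.0377, -0.0041, -0.0, -0.0, -9.14]
[0.0411, -0.0315, -0.0041, -0.0, -0.0, -9.14]
[0.0456, -0.0246, -0.0041, -0.0, -0.0, -9.14]
[0.0489, -0.017, -0.0041, -0.0, -0.0, -9.14]
[0.051, -0.009, -0.0041, -0.0, -0.0, -9.14]
[0.0518, -0.0008, -0.0041, -0.0, -0.0, -9.14]
[0.0513, 0.0074, -0.0041, -0.0, -0.0, -9.14]
[0.0495, 0.0155, -0.0041, -0.0, -0.0, -9.14]
[0.0464, 0.0231, -0.0041, -0.0, -0.0, -9.14]
[0.0421, 0.0302, -0.0041, -0.0, -0.0, -9.14]
[0.0368, 0.0365, -0.0041, -0.0, -0.0, -9.14]
[0.0305, 0.0419, -0.0041, -0.0, -0.0, -9.14]
[0.0234, 0.0462, -0.0041, -0.0, -0.0, -9.14]
```

>>> move_arm --pt "0.036 -0.038 -0.004 0 0 -9.1" --pt "0.041 -0.0315 -0.004 0 0 -9.1" --pt "0.0455 -0.0245 -0.004 0 0 -9.1" --pt "0.049 -0.017 -0.004 0 0 -9.1" --pt "0.051 -0.009 -0.004 0 0 -9.1" --pt "0.052 -0.001 -0.004 0 0 -9.1" --pt "0.051 0.0075 -0.004 0 0 -9.1" --pt "0.0495 0.0155 -0.004 0 0 -9.1" --pt "0.0465 0.023 -0.004 0 0 -9.1" --pt "0.042 0.03 -0.004 0 0 -9.1" --pt "0.037 0.0365 -0.004 0 0 -9.1" --pt "0.0305 0.042 -0.004 0 0 -9.1" --fingers 100

```text
time: 2.5
eef_pos: [432.0, 72.7, 306.7]
orientation: [1.197, 2.899, 0.002]
wrist_force: [0.4, -0.1, -0.2]
finger_gap: 85.5
```

```bash
python3 - <<'E'
from h import *
np.set_printoptions(precision=1,suppress=True)
s=sensors.observe(); print(s["time"],s["eef_pos"],s["orientation"],np.array(s["dq"]))
Z={"beaker":0,"rail":0,"nest":45,"pad_left":61,"pad_right":61,"nozzle":141,"jar":0,"bottle":0}
c="wrist"
cams.camera(c); I=cams.camera_info(c); save(c,"w1"); I2=cams.camera_info(c);print(np.array(I["extrinsics"])[:3,3],np.array(I2["extrinsics"])[:3,3])
for q in Z:
    for r in spotter.spot_point(q,c)[:2]: print(c,q,round(r["conf"],2),np.array(r["at"]),onz(I2,r["at"],Z[q]))
import pickle; pickle.dump(I2,open("w1.pkl","wb"))
plan([460,100,310],0.9)
E
```

```text
2.5 [432.   72.7 306.7] [1.2 2.9 0. ] [ 1.   0.4 -0.4 -0.  -0.  -0.3]
[372.9 135.7 424. ] [372.8 133.7 423.6]
wrist beaker 0.89 [138.4 395.5] [451.2 181.9   0. ]
wrist rail 0.6 [321.  350.8] [599.2 -30.7   0. ]
wrist pad_left 0.78 [316.4 383.5] [590.4  26.1  61. ]
wrist pad_right 0.83 [392.9 305.1] [ 606.6 -129.2   61. ]
wrist nozzle 0.69 [315.1 446.3] [584.9  93.9 141. ]
wrist jar 0.85 [237.6 274.5] [434.8 -14.7   0. ]
wrist bottle 0.8 [317.3 202. ] [ 443.4 -179.9    0. ]
rows 1 turn 6.9
[0.0015, 0.0412, -0.0035, 0.16, 0.22, -6.89]
```

View pics/w1.png

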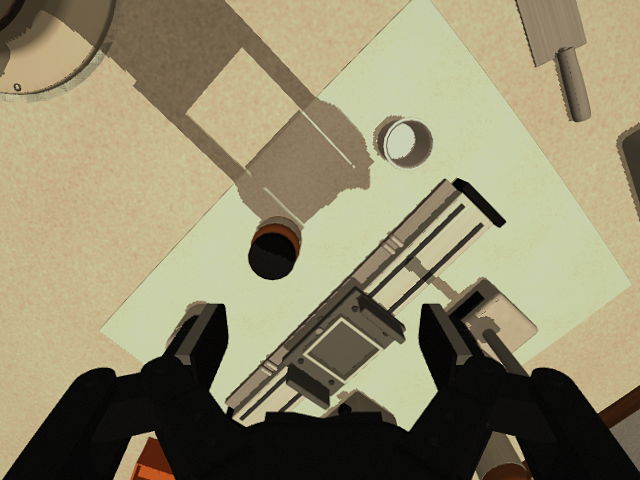

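```bash
python3 - <<'E'
import cv2
for f,(x0,y0,x1,y1),k in [("w1",(270,270,420,400),5),("side0",(220,200,480,420),3),("scene0",(250,195,370,300),6)]:
    im=cv2.imread(f"pics/{f}.png")[y0:y1,x0:x1]; cv2.imwrite(f"pics/z_{f}.png",cv2.resize(im,None,fx=k,fy=k,interpolation=cv2.INTER_CUBIC))
E
```

```text
(no output)
```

View pics/z_w1.png

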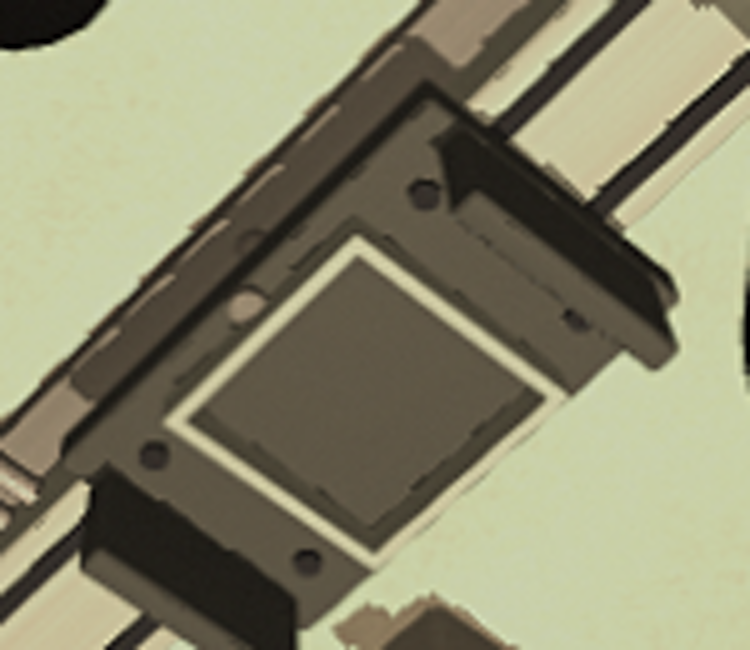

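View pics/z_side0.png

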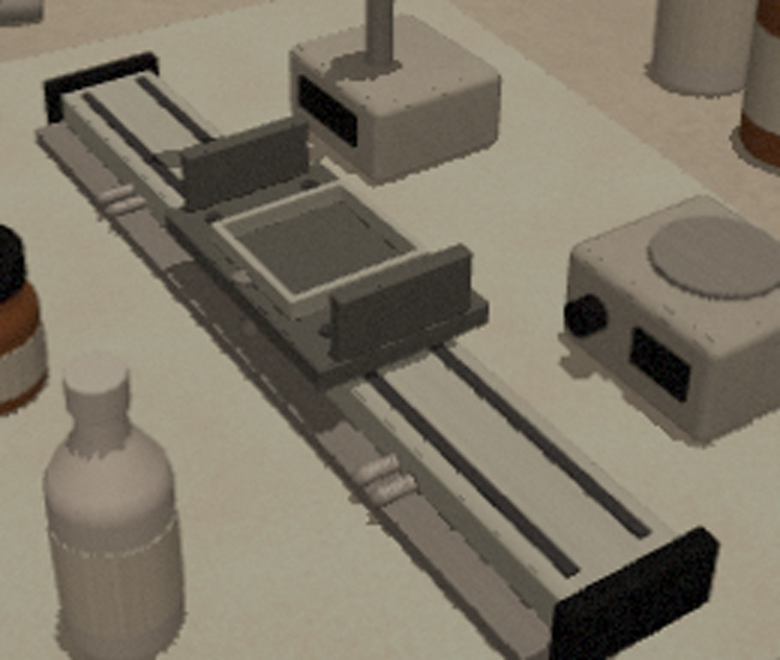

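View pics/z_scene0.png

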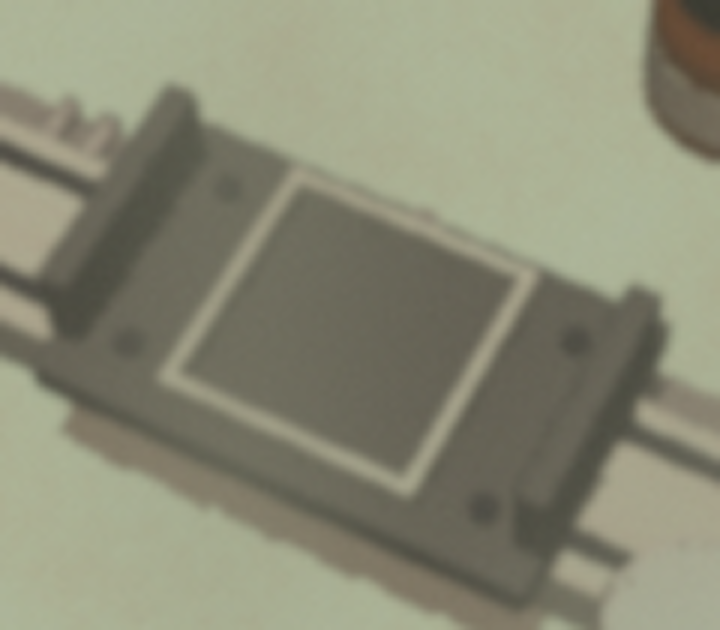

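```bash
python3 - <<'E'
from h import *
import pickle
from scipy.optimize import least_squares
np.set_printoptions(precision=1,suppress=True)
W=pickle.load(open("w1.pkl","rb")); E=np.array(W["extrinsics"]);E[:3,3]=[372.9,135.7,424.0];W["extrinsics"]=E;pickle.dump(W,open("w1.pkl","wb"))
S=cams.camera_info("scene");D=cams.camera_info("side")
obs=[(S,[((299.7,222),-1,-1),((340.2,240.3),-1,1),((318,277.8),1,1),((276.8,258),1,-1)]),
(W,[((341.6,317),-1,1),((383.4,349),1,1),((345,383.2),1,-1),((303.2,354),-1,-1)]),
(D,[((290.7,275.7),-1,1),((334.3,260),1,1),((316.7,304),-1,-1)])]
def pts(p,a,b,h=38):
    c,s=np.cos(p[2]),np.sin(p[2]); return [p[0]+c*a*h-s*b*h,p[1]+s*a*h+c*b*h,55]
def f(p,ob):
    return np.concatenate([(proj(I,pts(p,a,b))-[q[1],q[0]]) for I,L in ob for q,a,b in L])
for ob in ([obs[0]],[obs[1]],[obs[2]],obs):
    r=least_squares(f,[597,-45,.1],args=(ob,),x_scale=[1,1,.01]); print(r.x[:2],r.x[2].round(4),"rms px",np.sqrt(np.mean(r.fun**2)))
for q in [(260.7,266.7),(348.3,360)]: print("ridge",onz(D,(q[1],q[0]),8))
for q in [(95,3),(38,75),(737,285),(690,395)]: print("stop",onz(S,(q[1]/2.5+190,q[0]/2.5+170),34))
E
python3 - <<'E'
import cv2
im=cv2.imread("pics/side0.png")[130:240,240:380]; cv2.imwrite("pics/z2.png",cv2.resize(im,None,fx=5,fy=5,interpolation=cv2.INTER_CUBIC))
im=cv2.imread("pics/w1.png")[90:190,350:450]; cv2.imwrite("pics/z3.png",cv2.resize(im,None,fx=5,fy=5,interpolation=cv2.INTER_CUBIC))
E
```

```text
[597.2 -41.9] 0.0725 rms px 0.2995461695900648
[597.6 -46.5] 0.0719 rms px 0.49682735495738245
[595.4 -50.2] 0.079 rms px 0.6514540292901311
[597.  -45.3] 0.0776 rms px 1.3078090665697757
ridge [548.1  99.3   8. ]
ridge [ 569.2 -161.6    8. ]
stop [ 582.7 -270.2   34. ]
stop [ 652.8 -264.3   34. ]
stop [542.1 211.8  34. ]
stop [622.2 215.6  34. ]
```

View pics/z2.png

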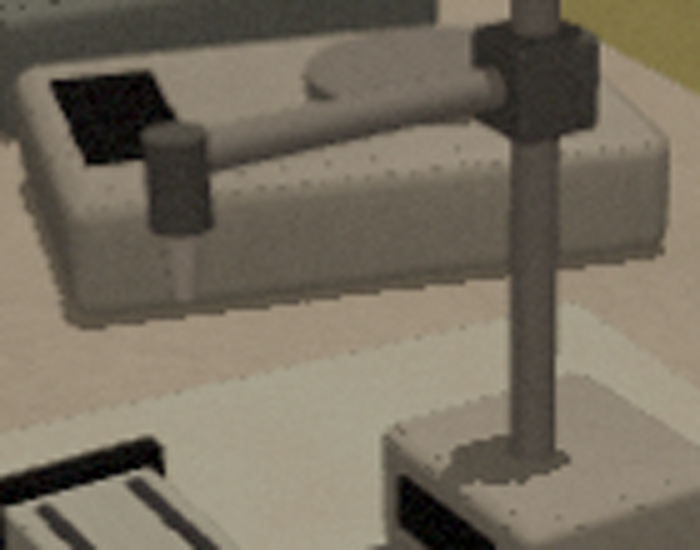

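View pics/z3.png

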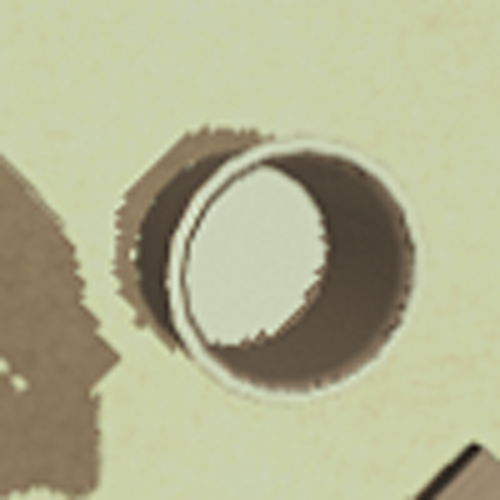

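```bash
python3 - <<'E'
from h import *
import pickle
np.set_printoptions(precision=1,suppress=True)
W=pickle.load(open("w1.pkl","rb"));S=cams.camera_info("scene");D=cams.camera_info("side")
print("beaker rim",onz(W,(143.8,408.8),62)); print("nozzle side",onz(D,(189.6,277.2),141))
print("t",sensors.observe()["time"])
p,t=plan([452,180,150],0.9)
E
```

```text
beaker rim [453.7 183.3  62. ]
nozzle side [585.3  95.2 141. ]
t 3.0
rows 4 turn 6.9
[0.0161, 0.0228, 0.0391, 0.04, 0.06, -1.72]
[0.0154, 0.0233, 0.0391, 0.04, 0.06, -1.72]
[0.0147, 0.0238, 0.0391, 0.04, 0.06, -1.72]
[0.0139, 0.0243, 0.0391, 0.04, 0.06, -1.72]
```

>>> move_arm --pt "0.0165 0.024 0.039 0 0 -1.7" --pt "0.0155 0.0245 0.039 0 0 -1.7" --pt "0.015 0.025 0.039 0 0 -1.7" --pt "0.014 0.0255 0.039 0 0 -1.7" --pt "0 0 0 0 0 0"

```text
time: 3.62
eef_pos: [456.9, 183.4, 147.0]
orientation: [1.042, 2.955, 0.003]
wrist_force: [-0.2, 0.1, 0.6]
finger_gap: 85.3
```

```bash
python3 - <<'E'
from h import *
s=sensors.observe(); print(s["time"],s["eef_pos"],s["orientation"],np.array(s["dq"]).round(2))
I=cams.camera_info("wrist"); save("wrist","w2")
import pickle; pickle.dump(I,open("w2.pkl","wb"))
for r in spotter.spot_point("beaker","wrist")[:2]: print(r["conf"],r["at"],onz(I,r["at"],0))
for dz,n in ((6,"grasp"),):
    print(proj(I,np.array(s["eef_pos"])+[0,0,-6]))
E
```

```text
3.625 [456.89911555 183.39631479 147.02187764] [1.04168382e+00 2.95501820e+00 2.54158090e-03] [-0.03 -0.04 -0.03 -0.01  0.03 -0.01]
0.68 [221.4, 319.1] [452.238488   184.59230457   0.        ]
[327.9011063  321.89613768]
```

View pics/w2.png

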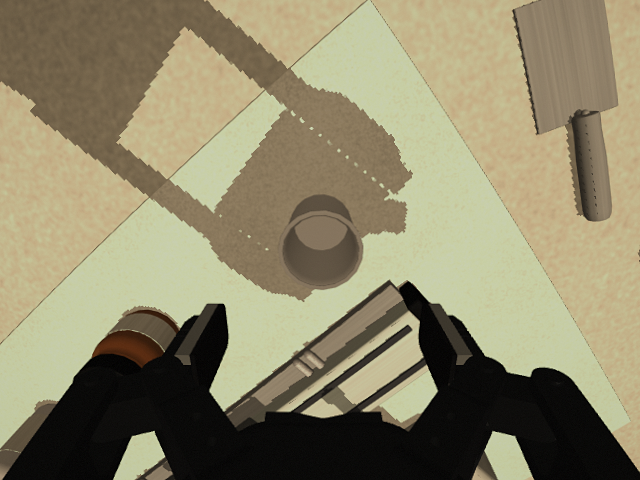

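```bash
python3 - <<'E'
from h import *
import pickle
I=pickle.load(open("w2.pkl","rb"))
c=onz(I,(249,321.5),62); print(c, np.linalg.norm(onz(I,(249,362.5),62)-onz(I,(249,281),62)))
p,t=plan([c[0],c[1],43],0.9,mm=18)
E
```

```text
[453.08590015 186.34196748  62.        ] 51.879068712345365
rows 6 turn 0.9
[0.0012, -0.0002, 0.0178, 0.07, 0.1, -0.08]
[0.0012, -0.0001, 0.0178, 0.07, 0.1, -0.08]
[0.0012, -0.0001, 0.0178, 0.07, 0.1, -0.08]
[0.0011, -0.0001, 0.0178, 0.07, 0.1, -0.08]
[0.0011, -0.0001, 0.0178, 0.07, 0.1, -0.08]
[0.0011, -0.0, 0.0178, 0.07, 0.1, -0.08]
```

>>> move_arm --pt "0.0012 0 0.018 0 0 0" --pt "0.0012 0 0.018 0 0 0" --pt "0.0012 0 0.018 0 0 0" --pt "0.0012 0 0.018 0 0 0" --pt "0.0012 0 0.018 0 0 0" --pt "0.001 0 0.016 0 0 0" --pt "0 0 0 0 0 0"

```text
time: 4.6
eef_pos: [456.4, 182.5, 42.8]
orientation: [1.053, 2.939, 0.012]
wrist_force: [-0.3, -0.2, 0.3]
finger_gap: 85.7
```

```bash
python3 - <<'E'
from h import *
s=sensors.observe(); print(s["time"],s["eef_pos"],s["orientation"])
save("wrist","w3")
E
```

```text
4.6 [456.44897629 182.48673336  42.75921791] [1.05295057 2.93859063 0.01227319]
```

View pics/w3.png

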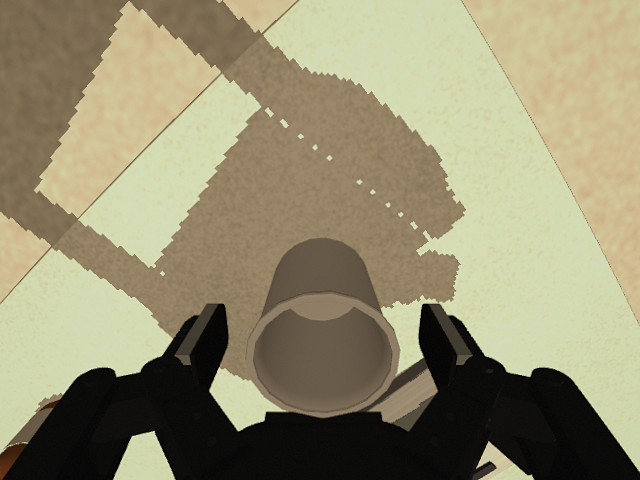

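```bash
python3 - <<'E'
from h import *
I=cams.camera_info("wrist")
c=onz(I,(354,323),62); print(c)
plan([c[0],c[1],43],0.9,n=1)
E
```

```text
[452.19018382 186.68703772  62.        ]
rows 1 turn 1.6
[0.0062, 0.0002, 0.0004, 0.85, 0.98, -0.99]
```

>>> move_arm --pt "0.006 0 0 0.8 0.9 -0.9" --pt "0 0 0 0 0 0"

```text
time: 4.9
eef_pos: [452.6, 186.7, 44.7]
orientation: [1.034, 2.965, 0.001]
wrist_force: [-0.4, -0.2, 0.4]
finger_gap: 85.1
```

```bash
python3 - <<'E'
from h import *
plan([452.2,186.7,43],0.9,n=1)
s=sensors.observe(); print(s["time"],s["eef_pos"],s["orientation"])
E
```

```text
rows 1 turn 0.1
[0.0003, -0.0003, 0.0017, 0.08, 0.07, -0.04]
4.9 [452.64085183 186.72482129  44.67029663] [1.03438793e+00 2.96462357e+00 1.44639167e-03]
```

Well centred; go down slightly and close.

>>> move_arm --pt "0 0 0.004 0 0 0" --pt "0 0 0 0 0 0"

```text
time: 5.15
eef_pos: [452.9, 186.9, 40.9]
orientation: [1.034, 2.964, 0.002]
wrist_force: [-0.2, 0.2, -0.2]
finger_gap: 85.3
```

>>> move_arm --pt "0 0 0 0 0 0" --pt "0 0 0 0 0 0" --pt "0 0 0 0 0 0" --pt "0 0 0 0 0 0" --pt "0 0 0 0 0 0" --pt "0 0 0 0 0 0" --fingers 0

```text
time: 5.9
eef_pos: [452.9, 186.8, 41.3]
orientation: [1.034, 2.964, 0.002]
wrist_force: [0.2, -0.3, 0.4]
finger_gap: 49.6
```

```bash
python3 - <<'E'
from h import *
s=sensors.observe(); print(s["time"],s["eef_pos"],s["orientation"])
save("wrist","w4");save("side","s4")
E
```

```text
5.9 [452.92932627 186.83642667  41.29079402] [1.03366809e+00 2.96373319e+00 2.24915603e-03]
```

View pics/w4.png

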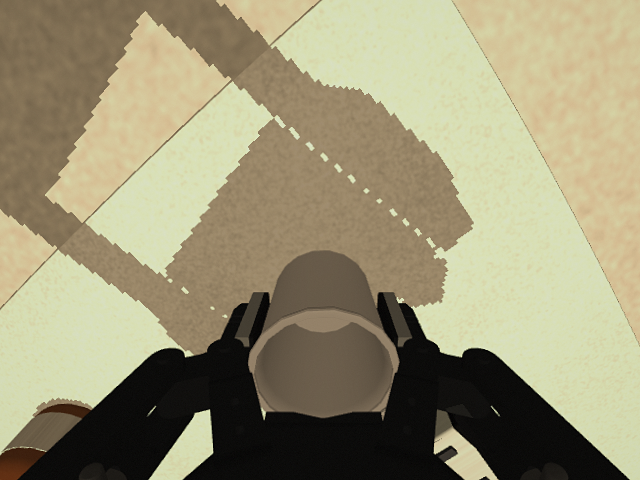

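```bash
python3 - <<'E'
from h import *
I=cams.camera_info("wrist");s=sensors.observe()
c=onz(I,(363,323),62); r=R.from_rotvec(s["orientation"]); print(c, r.inv().apply(c-s["eef_pos"]))
E
python3 - <<'E'
from h import *
r=R.from_rotvec(sensors.observe()["orientation"])
a,t=plan([453,187,170],0.9,mm=45)
a,t=plan([470,-45,170],0.9,mm=40,pos=a,rot=t)
plan([597,-45,155],0.9,mm=40,pos=a,rot=t)
E
```

```text
[450.19153821 189.48649303  62.        ] [  3.7527543    0.44540062 -20.74379427]
rows 3 turn 0.2
[-0.0001, 0.0002, -0.0429, 0.04, 0.04, -0.01]
[-0.0, 0.0001, -0.0429, 0.04, 0.04, -0.01]
[-0.0, 0.0001, -0.0429, 0.04, 0.04, -0.01]
rows 6 turn 0.0
[-0.0263, -0.0285, 0.0, 0.0, 0.0, 0.0]
[-0.0263, -0.0285, 0.0, 0.0, 0.0, 0.0]
[-0.0263, -0.0285, 0.0, 0.0, 0.0, 0.0]
[-0.0263, -0.0285, 0.0, 0.0, 0.0, 0.0]
[-0.0263, -0.0285, 0.0, 0.0, 0.0, 0.0]
[-0.0263, -0.0285, 0.0, 0.0, 0.0, 0.0]
rows 4 turn 0.0
[-0.0249, 0.0197, 0.0038, 0.0, 0.0, 0.0]
[-0.0249, 0.0197, 0.0038, 0.0, 0.0, 0.0]
[-0.0249, 0.0197, 0.0038, 0.0, 0.0, 0.0]
[-0.0249, 0.0197, 0.0038, 0.0, 0.0, 0.0]
```

>>> move_arm --pt "0 0 -0.043 0 0 0" --pt "0 0 -0.043 0 0 0" --pt "0 0 -0.043 0 0 0" --pt "-0.026 -0.0285 0 0 0 0" --pt "-0.026 -0.0285 0 0 0 0" --pt "-0.026 -0.0285 0 0 0 0" --pt "-0.026 -0.0285 0 0 0 0" --pt "-0.026 -0.0285 0 0 0 0" --pt "-0.026 -0.0285 0 0 0 0" --pt "0 0 0 0 0 0"

```text
time: 7.25
eef_pos: [468.1, -51.1, 173.8]
orientation: [1.031, 2.965, 0.001]
wrist_force: [0.1, 1.1, -0.6]
finger_gap: 50.2
```

```bash
python3 - <<'E'
from h import *
s=sensors.observe(); print(s["time"],s["eef_pos"],s["orientation"])
plan([595,-47,150],0.9,n=4)
E
```

```text
7.25 [468.09847719 -51.13000315 173.83223008] [1.03123711e+00 2.96472451e+00 6.30419883e-04]
rows 4 turn 0.2
[-0.0242, 0.0205, 0.006, 0.02, 0.03, 0.02]
[-0.0242, 0.0205, 0.006, 0.02, 0.03, 0.02]
[-0.0242, 0.0205, 0.006, 0.02, 0.03, 0.02]
[-0.0242, 0.0205, 0.006, 0.02, 0.03, 0.02]
```

```bash
python3 - <<'E'
from h import *
import pickle
I=cams.camera_info("wrist"); save("wrist","w5"); pickle.dump(I,open("w5.pkl","wb"))
E
```

```text
(no output)
```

View pics/w5.png

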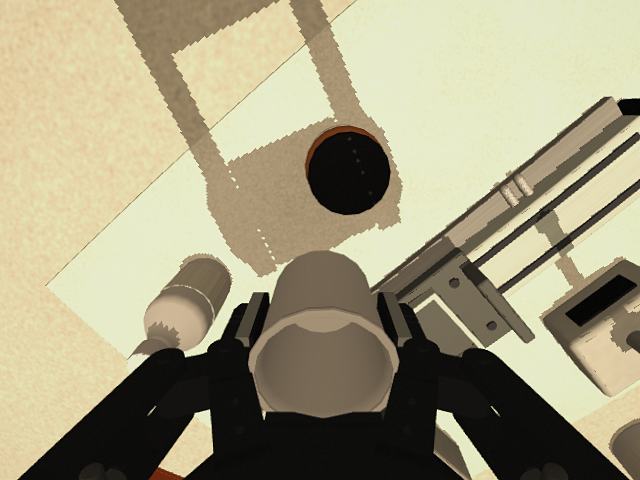

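```bash
python3 - <<'E'
import cv2
im=cv2.imread("pics/w5.png")[80:380,370:640]; cv2.imwrite("pics/z5.png",cv2.resize(im,None,fx=2.6,fy=2,interpolation=cv2.INTER_CUBIC))
im=cv2.imread("pics/w5.png")[160:370,390:560]; cv2.imwrite("pics/z5.png",cv2.resize(im,None,fx=4,fy=2.8,interpolation=cv2.INTER_CUBIC))
E
```

```text
(no output)
```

View pics/z5.png

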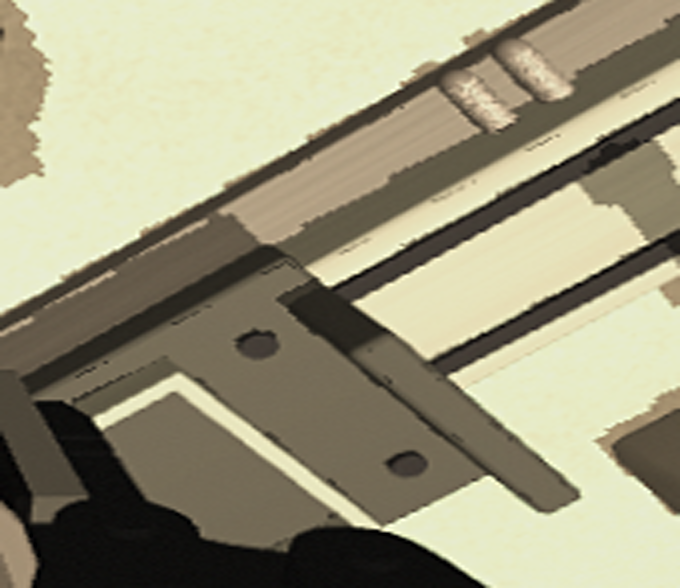

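```bash
python3 - <<'E'
from h import *
import pickle
np.set_printoptions(precision=1,suppress=True)
I=pickle.load(open("w5.pkl","rb"))
y=.075;ex=np.array([np.cos(y),np.sin(y)]);ey=np.array([-np.sin(y),np.cos(y)])
c=onz(I,(293.9,434.5),55); print("rim corner",c,"-> nest",c[:2]+38*ex-38*ey)
d=onz(I,(249.5,461.5),45); print("deck corner",d,"-> nest",d[:2]+46*ex-75*ey)
p=onz(I,(335.7,535),77); print("plate +x outer",p,"-> nest",p[:2]-35*ex-75*ey)
for z in (5,12,20):
  r=onz(I,(190.4,517),z); print("ridge",z,r,(r[:2]-[597,-45.5])@ey,(r[:2]-[597,-45.5])@ex)
E
```

```text
rim corner [558.8 -10.4  55. ] -> nest [599.6 -45.4]
deck corner [545.5  26.7  45. ] -> nest [597.  -44.6]
plate +x outer [624.7  32.5  77. ] -> nest [595.4 -44.9]
ridge 5 [551.9  97.9   5. ] 146.35632667676305 -34.18175850677166
ridge 12 [548.3  95.5  12. ] 144.26289137193524 -38.003452851388616
ridge 20 [544.1  92.8  20. ] 141.87039388070343 -42.37110353095071
```

```bash
python3 - <<'E'
from h import *
a,t=plan([598.5,-46.5,150],0.9,n=4)
E
```

```text
rows 4 turn 0.2
[-0.025, 0.0209, 0.006, 0.02, 0.03, 0.03]
[-0.025, 0.0209, 0.006, 0.02, 0.03, 0.03]
[-0.025, 0.0209, 0.006, 0.02, 0.03, 0.03]
[-0.025, 0.021, 0.006, 0.02, 0.03, 0.03]
```

>>> move_arm --pt "-0.025 0.021 0.006 0 0 0" --pt "-0.025 0.021 0.006 0 0 0" --pt "-0.025 0.021 0.006 0 0 0" --pt "-0.025 0.021 0.006 0 0 0" --pt "0 0 0 0 0 0"

```text
time: 7.92
eef_pos: [602.2, -40.6, 149.1]
orientation: [1.026, 2.967, 0.003]
wrist_force: [-0.0, -0.4, -1.8]
finger_gap: 50.0
```

```bash
python3 - <<'E'
from h import *
s=sensors.observe(); print(s["time"],s["eef_pos"],s["orientation"])
plan([598.5,-46.5,106],0.9,n=3)
import pickle
I=cams.camera_info("wrist"); save("wrist","w6"); pickle.dump(I,open("w6.pkl","wb")); 
for c in ("scene",): save(c,c+"6")
E
```

```text
7.925 [602.20858482 -40.63970985 149.11781945] [1.02554710e+00 2.96725652e+00 2.85511631e-03]
rows 3 turn 0.3
[-0.0002, -0.0023, 0.0144, 0.05, 0.03, 0.1]
[-0.0002, -0.0023, 0.0144, 0.05, 0.03, 0.1]
[-0.0002, -0.0023, 0.0144, 0.05, 0.03, 0.1]
```

View pics/w6.png

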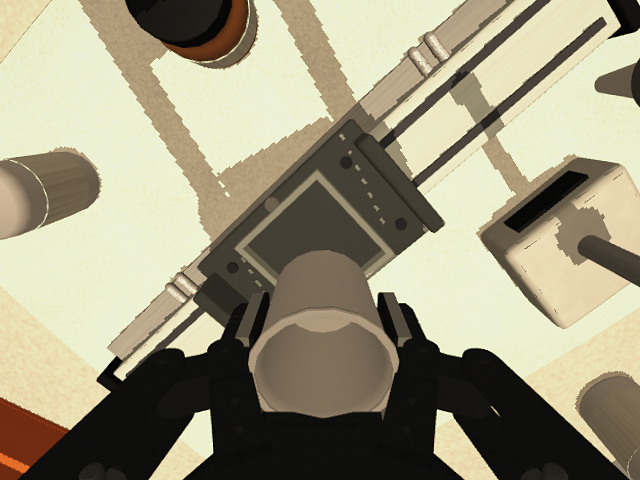

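View pics/scene6.png

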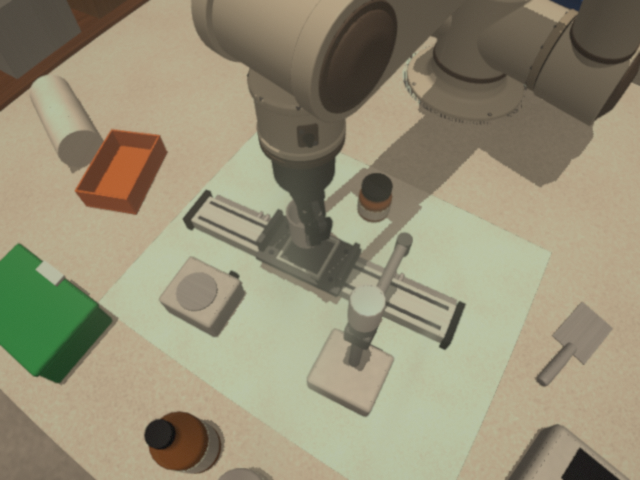

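```bash
python3 - <<'E'
import cv2
im=cv2.imread("pics/w6.png")[20:320,150:480]; cv2.imwrite("pics/z6.png",cv2.resize(im,None,fx=2.4,fy=2,interpolation=cv2.INTER_CUBIC))
E
```

```text
(no output)
```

View pics/z6.png

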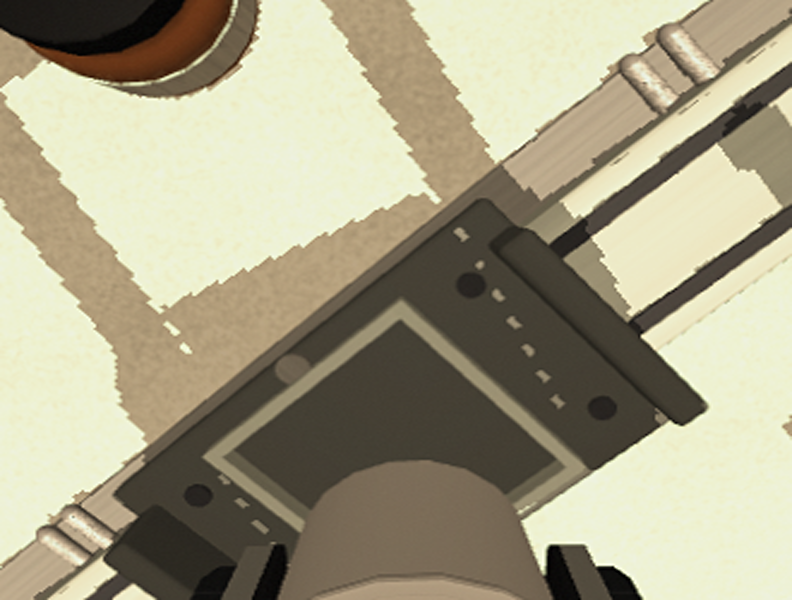

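```bash
python3 - <<'E'
from h import *
import pickle
from scipy.optimize import least_squares
np.set_printoptions(precision=2,suppress=True)
I=pickle.load(open("w6.pkl","rb"))
L=[((168.5,317.1),-1,1),((248.5,234.6),-1,-1),((252.5,395),1,1)]
def pt(p,a,b,h=38):
    c,s=np.cos(p[2]),np.sin(p[2]); return [p[0]+c*a*h-s*b*h,p[1]+s*a*h+c*b*h,55]
f=lambda p:np.concatenate([proj(I,pt(p,a,b))-q for q,a,b in L])
r=least_squares(f,[597,-45,.08],x_scale=[1,1,.01]); print(r.x,r.fun); x=r.x
for z in (8,12,16):
    A=onz(I,(55,428.8),z);B=onz(I,(287.5,181.7),z); d=A-B; print(z,A,B,np.linalg.norm(d),np.arctan2(-d[0],d[1]),"carrier to +y ridge",(A[:2]-x[:2])@[-np.sin(x[2]),np.cos(x[2])],(B[:2]-x[:2])@[-np.sin(x[2]),np.cos(x[2])])
# beaker foot tip
s=sensors.observe(); print(s["eef_pos"]); rr=R.from_rotvec(s["orientation"])
F=onz(I,(250.5,325),s["eef_pos"][2]-41.2); print("foot tip in tool",rr.inv().apply(F-s["eef_pos"]))
F=onz(I,(308,323),s["eef_pos"][2]+20.8); print("lip tip in tool",rr.inv().apply(F-s["eef_pos"]))
E
```

```text
[598.71 -43.7    0.09] [ 0.44 -0.16 -0.33 -0.16 -0.13  0.34]
8 [548.04  96.06   8.  ] [ 568.69 -166.9     8.  ] 263.7708637108657 0.07837449508888121 carrier to +y ridge 143.76123397436476 -119.99068296244423
12 [547.86  94.74  12.  ] [ 568.19 -164.14   12.  ] 259.6851016645339 0.07837449508888085 carrier to +y ridge 142.46508359188218 -117.20136478063183
16 [547.69  93.43  16.  ] [ 567.7  -161.39   16.  ] 255.59933961820195 0.0783744950888814 carrier to +y ridge 141.1689332093995 -114.41204659881943
[600.85 -40.9  149.87]
foot tip in tool [20.92  2.51 41.17]
lip tip in tool [ 25.28   1.48 -20.84]
```

```bash
python3 - <<'E'
from h import *
plan([596,-43.5,106],0.9,n=3)
E
```

```text
rows 3 turn 0.3
[0.0008, -0.0017, 0.0146, 0.05, 0.03, 0.1]
[0.0008, -0.0017, 0.0146, 0.05, 0.03, 0.1]
[0.0007, -0.0017, 0.0146, 0.05, 0.03, 0.1]
```

>>> move_arm --pt "0.001 -0.002 0.0145 0 0 0" --pt "0.001 -0.002 0.0145 0 0 0" --pt "0.001 -0.002 0.0145 0 0 0" --pt "0 0 0 0 0 0"

```text
time: 8.52
eef_pos: [592.5, -43.3, 103.3]
orientation: [1.026, 2.968, 0.003]
wrist_force: [0.4, -0.2, -0.6]
finger_gap: 49.9
```

```bash
python3 - <<'E'
from h import *
s=sensors.observe(); print(s["time"],s["eef_pos"],s["orientation"])
plan([596,-43.5,88],0.9,n=2)
save("wrist","w7");save("side","s7")
a=cv2.imread("pics/w7.png");b=cv2.imread("pics/s7.png")[170:410,200:520]
cv2.imwrite("pics/m7.png",np.hstack([cv2.resize(a,(400,300)),cv2.resize(b,(400,300))]))
E
```

```text
8.525 [592.45901909 -43.27205269 103.26814052] [1.02586315e+00 2.96760332e+00 2.54824718e-03]
rows 2 turn 0.3
[-0.0015, 0.001, 0.0076, 0.06, 0.03, 0.15]
[-0.0015, 0.001, 0.0076, 0.06, 0.03, 0.15]
```

View pics/m7.png

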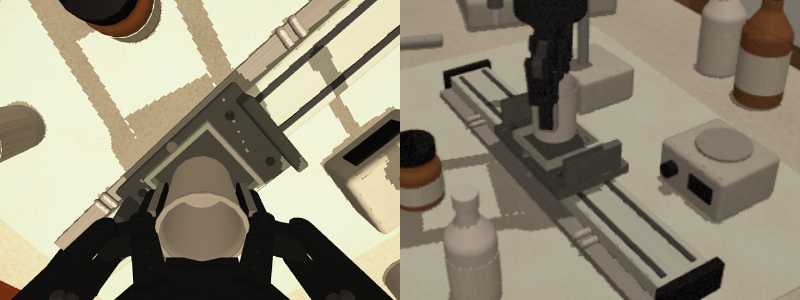

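>>> move_arm --pt "-0.003 0.002 0.003 0 0 0" --pt "0 0 0.006 0 0 0" --pt "0 0 0.004 0 0 0" --pt "0 0 0.002 0 0 0" --pt "0 0 0 0 0 0"

```text
time: 9.25
eef_pos: [597.9, -43.8, 89.7]
orientation: [1.025, 2.964, 0.003]
wrist_force: [0.5, 1.0, -0.9]
finger_gap: 49.9
```

```bash
python3 - <<'E'
from h import *
s=sensors.observe(); print(s["time"],s["eef_pos"],s["orientation"])
save("wrist","w8");save("side","s8")
a=cv2.imread("pics/w8.png");b=cv2.imread("pics/s8.png")[220:340,270:430]
cv2.imwrite("pics/m8.png",np.hstack([cv2.resize(a,(400,300)),cv2.resize(b,(400,300))]))
E
```

```text
9.25 [597.92392466 -43.76113046  89.65287081] [1.02458506 2.96413609 0.00339204]
```

View pics/m8.png

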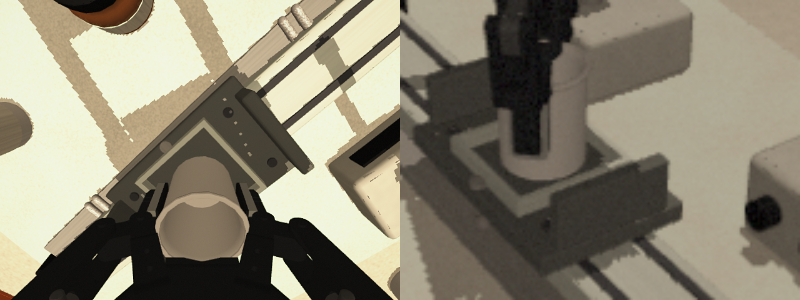

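>>> move_arm --pt "0.001 -0.001 0.002 0 0 0" --pt "0 0 0.001 0 0 0" --pt "0 0 0 0 0 0"

```text
time: 9.72
eef_pos: [596.6, -44.0, 87.0]
orientation: [1.024, 2.963, 0.004]
wrist_force: [0.5, 0.3, -1.2]
finger_gap: 50.2
```

>>> move_arm --pt "0 0 0.001 0 0 0" --pt "0 0 0 0 0 0"

```text
time: 9.98
eef_pos: [596.8, -44.0, 86.3]
orientation: [1.024, 2.963, 0.004]
wrist_force: [-0.5, -0.1, -0.5]
finger_gap: 49.8
```

>>> move_arm --pt "0 0 0.001 0 0 0" --pt "0 0 0 0 0 0"

```text
time: 10.22
eef_pos: [597.0, -44.2, 86.3]
orientation: [1.024, 2.962, 0.004]
wrist_force: [-0.1, 0.5, -1.4]
finger_gap: 49.9
```

>>> move_arm --pt "0 0 0.0015 0 0 0" --pt "0 0 0 0 0 0"

```text
time: 10.48
eef_pos: [597.4, -44.3, 86.3]
orientation: [1.023, 2.961, 0.004]
wrist_force: [-0.0, 0.3, -1.3]
finger_gap: 49.7
```

>>> move_arm --pt "0 0 0.001 0 0 0" --pt "0 0 0 0 0 0" --pt "0 0 0 0 0 0" --pt "0 0 0 0 0 0" --pt "0 0 0 0 0 0" --fingers 95

```text
time: 11.1
eef_pos: [597.4, -44.3, 84.6]
orientation: [1.023, 2.961, 0.003]
wrist_force: [0.8, 0.9, 0.2]
finger_gap: 81.1
```

```bash
python3 - <<'E'
from h import *
s=sensors.observe(); print(s["time"],s["eef_pos"],s["orientation"])
save("wrist","w9");save("side","s9")
a=cv2.imread("pics/w9.png");b=cv2.imread("pics/s9.png")[220:340,270:430]
cv2.imwrite("pics/m9.png",np.hstack([cv2.resize(a,(400,300)),cv2.resize(b,(400,300))]))
plan([597,-44,86],0.9,n=1)
E
```

```text
11.1 [597.35789724 -44.32354205  84.58458742] [1.02339097 2.9609426  0.00341324]
rows 1 turn 0.6
[0.0005, 0.0, -0.0014, 0.29, 0.44, 0.3]
```

View pics/m9.png

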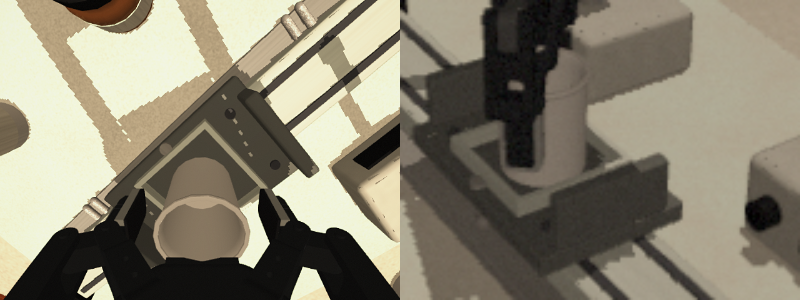

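>>> move_arm --pt "0 0 -0.02 0 0 0" --pt "0 0 -0.03 0 0 0" --pt "0 0 -0.04 0 0 0" --pt "0 0 -0.03 0 0 0" --pt "0 0 0 0 0 0"

```text
time: 11.82
eef_pos: [595.9, -44.2, 207.9]
orientation: [1.024, 2.962, 0.003]
wrist_force: [-0.4, 0.7, -0.7]
finger_gap: 81.2
```

```bash
python3 - <<'E'
from h import *
import pickle
s=sensors.observe(); print(s["time"],s["eef_pos"],s["orientation"])
I=cams.camera_info("wrist");save("wrist","w10");pickle.dump(I,open("w10.pkl","wb"))
a=cv2.imread("pics/w10.png")
cv2.imwrite("pics/m10.png",cv2.resize(a[20:350,150:480],None,fx=1.8,fy=1.8,interpolation=cv2.INTER_CUBIC))
plan([607,-169,195],np.pi/2+.078,n=6)
E
```

```text
11.825 [595.91805454 -44.16263881 207.8824679 ] [1.02373974 2.96189486 0.00322194]
rows 6 turn 42.6
[-0.0144, -0.0152, 0.0019, 0.02, 0.06, -7.1]
[-0.0124, -0.0169, 0.0019, 0.02, 0.06, -7.1]
[-0.0102, -0.0183, 0.0019, 0.02, 0.06, -7.1]
[-0.0079, -0.0194, 0.0019, 0.02, 0.06, -7.1]
[-0.0054, -0.0202, 0.0019, 0.02, 0.06, -7.1]
[-0.0029, -0.0207, 0.0019, 0.02, 0.06, -7.1]
```

View pics/m10.png

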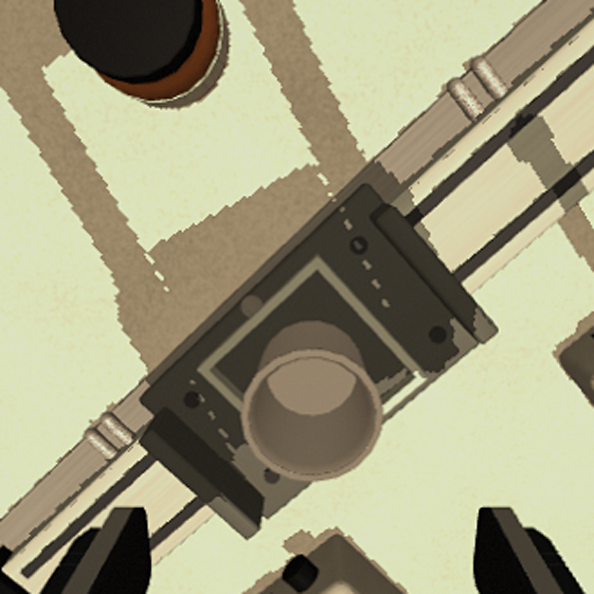

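```bash
python3 - <<'E'
from h import *
import pickle
from scipy.optimize import least_squares
np.set_printoptions(precision=2,suppress=True)
I=pickle.load(open("w10.pkl","rb"))
L=[((162.8,325.6),-1,1),((225.6,258.9),-1,-1),((228,388.9),1,1)]
def pt(p,a,b,h=38):
    c,s=np.cos(p[2]),np.sin(p[2]); return [p[0]+c*a*h-s*b*h,p[1]+s*a*h+c*b*h,55]
f=lambda p:np.concatenate([proj(I,pt(p,a,b))-q for q,a,b in L])
r=least_squares(f,[597,-45,.08],x_scale=[1,1,.01]); print(r.x,r.fun.round(1)); x=r.x
print("beaker lip",onz(I,(248.9,323.9),107))
for z in (8,12,16):
    A=onz(I,(88/1.8+20,478/1.8+150),z);B=onz(I,(435/1.8+20,109/1.8+150),z); print(z,A,B,np.linalg.norm(A-B),[(q[:2]-x[:2])@[-np.sin(.078),np.cos(.078)] for q in(A,B)])
E
```

```text
[599.13 -44.02   0.1 ] [-1.  -0.   0.5  0.5  0.5 -0.5]
beaker lip [597.91 -43.72 107.  ]
8 [547.67  96.21   8.  ] [ 568.6  -166.23    8.  ] 263.2765469901491 [np.float64(143.81504829760146), np.float64(-119.46117273719629)]
12 [547.44  95.09  12.  ] [ 568.11 -164.03   12.  ] 259.9495108061819 [np.float64(142.71708003546354), np.float64(-117.23210893447771)]
16 [547.22  93.98  16.  ] [ 567.62 -161.84   16.  ] 256.62247462221467 [np.float64(141.61911177332564), np.float64(-115.00304513175912)]
```

>>> move_arm --pt "-0.0145 -0.015 0.002 0 0 -7.1" --pt "-0.0125 -0.017 0.002 0 0 -7.1" --pt "-0.01 -0.0185 0.002 0 0 -7.1" --pt "-0.008 -0.0195 0.002 0 0 -7.1" --pt "-0.0055 -0.02 0.002 0 0 -7.1" --pt "-0.003 -0.0205 0.002 0 0 -7.1" --pt "0 0 0 0 0 0" --fingers 0

```text
time: 12.75
eef_pos: [606.3, -171.6, 184.6]
orientation: [0.16, -3.133, -0.006]
wrist_force: [-0.3, -0.1, -0.1]
finger_gap: -0.2
```

```bash
python3 - <<'E'
from h import *
s=sensors.observe(); print(s["time"],s["eef_pos"],s["orientation"],s["finger_gap"])
plan([607,-169,79],np.pi/2+.078,n=5)
E
```

```text
12.75 [ 606.29985581 -171.57000431  184.60534493] [ 0.16012621 -3.13285182 -0.00647752] -0.21164137948554151
rows 5 turn 1.4
[-0.0003, 0.0004, 0.0211, 0.05, -0.05, 0.28]
[-0.0003, 0.0004, 0.0211, 0.05, -0.05, 0.28]
[-0.0002, 0.0004, 0.0211, 0.05, -0.05, 0.28]
[-0.0002, 0.0005, 0.0211, 0.05, -0.05, 0.28]
[-0.0002, 0.0005, 0.0211, 0.05, -0.05, 0.28]
```

>>> move_arm --pt "0 0 0.021 0 0 0.3" --pt "0 0 0.021 0 0 0.3" --pt "0 0 0.021 0 0 0.3" --pt "0 0 0.021 0 0 0.3" --pt "0 0 0.021 0 0 0.2" --pt "0 0 0 0 0 0"

```text
time: 13.5
eef_pos: [603.6, -166.4, 72.4]
orientation: [0.1, -3.13, -0.012]
wrist_force: [-0.6, -0.7, -0.3]
finger_gap: 0.1
```

```bash
python3 - <<'E'
from h import *
s=sensors.observe(); print(s["time"],s["eef_pos"],s["orientation"],s["finger_gap"])
plan([607,-169,79],np.pi/2+.078,n=1)
save("wrist","w11");save("side","s11")
a=cv2.imread("pics/w11.png");b=cv2.imread("pics/s11.png")[190:430,230:550]
cv2.imwrite("pics/m11.png",np.hstack([cv2.resize(a,(400,300)),cv2.resize(b,(400,300))]))
E
```

```text
13.5 [ 603.618757   -166.37293033   72.38326034] [ 0.10027743 -3.13003953 -0.01187037] 0.13764068949357552
rows 1 turn 1.1
[-0.0031, -0.0028, -0.0067, 0.46, -0.55, -0.8]
```

View pics/m11.png

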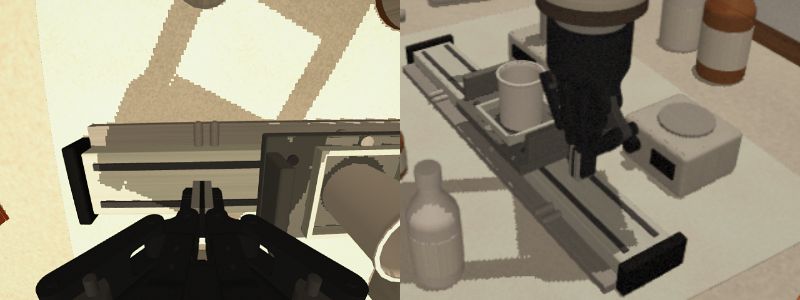

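```bash
cat >> h.py <<'E'
EX=np.array([np.cos(.078),np.sin(.078),0]);EY=np.array([-np.sin(.078),np.cos(.078),0])
TILT=EX*np.radians(20)
E
python3 - <<'E'
from h import *
plan([606.5,-172,80.5],np.pi/2+.078,n=3,tilt=TILT)
E
```

```text
rows 3 turn 19.6
[-0.0005, -0.0017, -0.002, -6.54, -0.08, -0.27]
[-0.0005, -0.0015, -0.0022, -6.54, -0.08, -0.27]
[-0.0005, -0.0012, -0.0023, -6.54, -0.08, -0.27]
```

>>> move_arm --pt "-0.0005 -0.002 -0.003 -6.5 -0.1 -0.3" --pt "-0.0005 -0.0015 -0.002 -6.5 -0.1 -0.3" --pt "-0.0005 -0.0015 -0.002 -6.5 -0.1 -0.3" --pt "0 0 0 0 0 0"

```text
time: 14.1
eef_pos: [608.4, -172.0, 86.2]
orientation: [0.125, -3.083, -0.55]
wrist_force: [-0.6, 0.0, -0.7]
finger_gap: 0.1
```

```bash
python3 - <<'E'
from h import *
s=sensors.observe(); print(s["time"],s["eef_pos"],s["orientation"],s["q"])
plan([606.5,-172,80.5],np.pi/2+.078,n=1,tilt=TILT)
save("wrist","w12");save("side","s12")
a=cv2.imread("pics/w12.png");b=cv2.imread("pics/s12.png")[190:430,230:550]
cv2.imwrite("pics/m12.png",np.hstack([cv2.resize(a,(400,300)),cv2.resize(b,(400,300))]))
E
```

```text
14.1 [ 608.43302633 -172.02321585   86.16329983] [ 0.12506472 -3.08334573 -0.55003261] [-0.5345245   0.46839855  1.41659783  0.29188248  1.46485692 -2.24801501]
rows 1 turn 0.5
[0.002, -0.0018, 0.0054, 0.21, 0.34, 0.24]
```

View pics/m12.png

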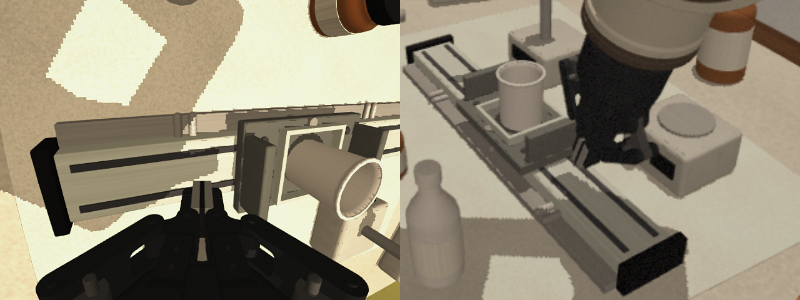

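```bash
python3 - <<'E'
from h import *
nest=np.array([598.5,-44,0])
t=nest-103*EY; t[2]=81; print(t)
plan(t,np.pi/2+.078,n=3,tilt=TILT)
E
```

```text
[ 606.525856   -146.68683282   81.        ]
rows 3 turn 0.5
[0.0, 0.007, 0.0045, 0.02, 0.11, 0.11]
[0.0, 0.007, 0.0045, 0.02, 0.11, 0.11]
[0.0, 0.007, 0.0045, 0.02, 0.11, 0.11]
```

>>> move_arm --pt "0 0.007 0.0045 0 0.1 0.1" --pt "0 0.007 0.0045 0 0.1 0.1" --pt "0 0.007 0.0045 0 0.1 0.1" --pt "0 0 0 0 0 0"

```text
time: 14.7
eef_pos: [606.5, -142.2, 81.5]
orientation: [0.125, -3.079, -0.538]
wrist_force: [0.4, 0.3, 0.4]
finger_gap: 0.3
```

```bash
python3 - <<'E'
from h import *
s=sensors.observe(); print(s["time"],s["eef_pos"],s["orientation"],s["q"])
nest=np.array([598.5,-44,0])
print((s["eef_pos"]-nest)@EY)
t=nest-90*EY; t[2]=81; print(t)
plan(t,np.pi/2+.078,n=3,tilt=TILT)
save("wrist","w13");save("side","s13")
a=cv2.imread("pics/w13.png");b=cv2.imread("pics/s13.png")[190:370,230:470]
cv2.imwrite("pics/m13.png",np.hstack([cv2.resize(a,(400,300)),cv2.resize(b,(400,300))]))
E
```

```text
14.7 [ 606.50723448 -142.15716786   81.48208435] [ 0.12516916 -3.07903274 -0.53822228] [-0.49271718  0.44857596  1.45456265  0.29188224  1.43710686 -2.21296478]
-98.48265628570779
[ 605.51288389 -133.72635878   81.        ]
rows 3 turn 0.3
[0.0001, 0.0026, 0.0011, -0.06, -0.01, 0.06]
[0.0001, 0.0026, 0.0011, -0.06, -0.01, 0.06]
[0.0001, 0.0026, 0.0011, -0.06, -0.01, 0.06]
```

View pics/m13.png

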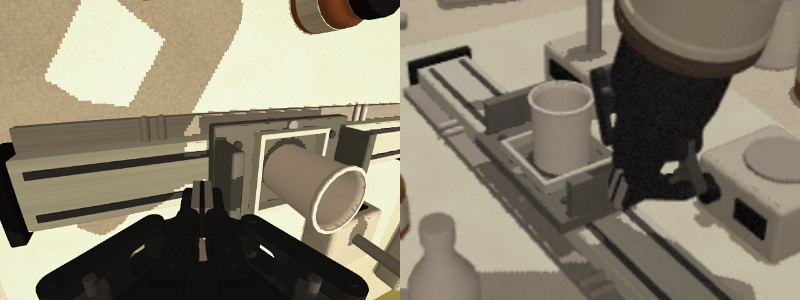

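>>> move_arm --pt "0 0.0035 0.0013 0 0 0" --pt "0 0.0035 0.0013 0 0 0" --pt "0 0.0035 0.0013 0 0 0" --pt "0 0.0035 0.0013 0 0 0" --pt "0 0.0035 0.0013 0 0 0" --pt "0 0.0035 0.0013 0 0 0" --pt "0 0 0 0 0 0"

```text
time: 15.68
eef_pos: [604.8, -119.8, 81.5]
orientation: [0.123, -3.08, -0.537]
wrist_force: [0.1, 0.0, 0.2]
finger_gap: -0.1
```

```bash
python3 - <<'E'
from h import *
s=sensors.observe(); print(s["time"],s["eef_pos"],s["orientation"],s["q"])
nest=np.array([598.5,-44,0])
print((s["eef_pos"]-nest)@EY,(s["eef_pos"]-nest)@EX)
save("wrist","w14");save("side","s14");save("scene","c14")
a=cv2.imread("pics/w14.png");b=cv2.imread("pics/s14.png")[190:370,230:470];c=cv2.imread("pics/c14.png")[180:330,240:440]
cv2.imwrite("pics/m14.png",np.vstack([np.hstack([cv2.resize(a,(400,300)),cv2.resize(b,(400,300))]),np.hstack([cv2.resize(c,(400,300)),np.zeros((300,400,3),np.uint8)])]))
E
```

```text
15.675 [ 604.77231217 -119.84970555   81.494153  ] [ 0.12313278 -3.08012397 -0.53742502] [-0.4635494   0.43003736  1.48133684  0.29817731  1.41999378 -2.18762016]
-76.10783211616172 0.34296171452047025
```

View pics/m14.png

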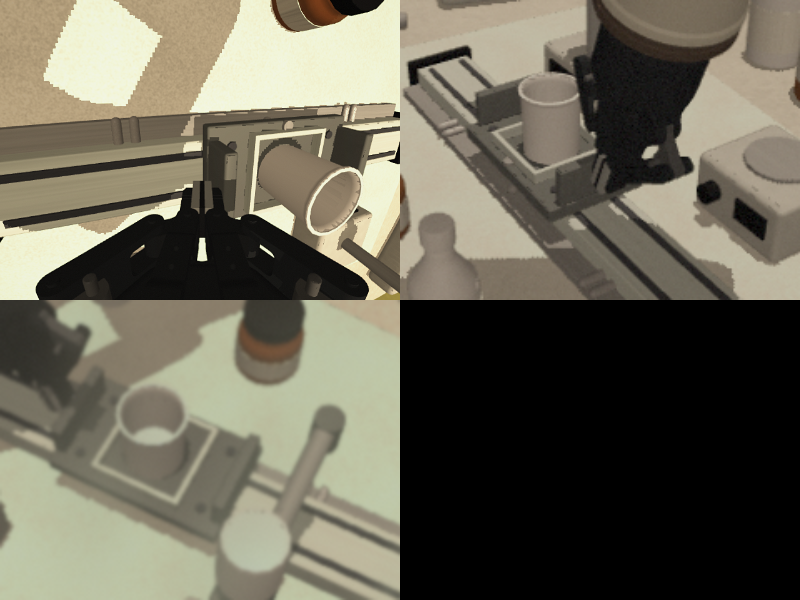

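```bash
python3 - <<'E'
import cv2
im=cv2.imread("pics/w14.png")[150:390,300:620]; cv2.imwrite("pics/z14.png",cv2.resize(im,None,fx=2.5,fy=2.5,interpolation=cv2.INTER_CUBIC))
E
```

```text
(no output)
```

View pics/z14.png

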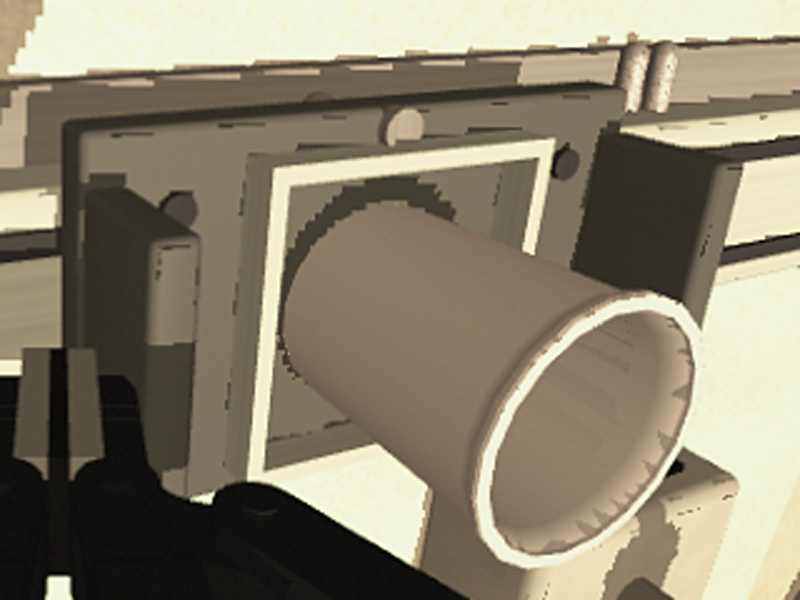

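```bash
cat >> h.py <<'E'
from scipy.optimize import least_squares
def fit(I,L):
    def pt(p,a,b,h=38):
        c,s=np.cos(.078),np.sin(.078); return [p[0]+c*a*h-s*b*h,p[1]+s*a*h+c*b*h,55]
    f=lambda p:np.concatenate([proj(I,pt(p,a,b))-q for q,a,b in L])
    r=least_squares(f,[597,0]); return r.x,r.fun.round(1)
E
python3 - <<'E'
from h import *
I=cams.camera_info("wrist");s=sensors.observe()
x,f=fit(I,[((212,408.8),-1,-1),((205.2,522),-1,1),((342.8,400),1,-1)]); print(x,f)
print("TCP-nest",(s["eef_pos"][:2]-x)@EY[:2])
for z in(8,12): r=onz(I,(180,559.2),z); print("ridge",r,(r[:2]-x)@EY[:2])
E
```

```text
[595.80583051 -28.11726902] [ 1.7  1.2 -2.7  0.8  1.1 -1.9]
TCP-nest -92.54194006750126
ridge [546.7792955  101.73542596   8.        ] 133.27807661011843
ridge [546.30390324  95.89182086  12.        ] 127.48928175864144
```

>>> move_arm --pt "0 0.002 0.0008 0 0 0" --pt "0 0.003 0.0011 0 0 0" --pt "0 0.004 0.0014 0 0 0" --pt "0 0.0045 0.0016 0 0 0" --pt "0 0.0045 0.0016 0 0 0" --pt "0 0.0045 0.0016 0 0 0" --pt "0 0.0045 0.0016 0 0 0" --pt "0 0.0045 0.0016 0 0 0" --pt "0 0.0045 0.0016 0 0 0" --pt "0 0.0045 0.0016 0 0 0" --pt "0 0.004 0.0014 0 0 0" --pt "0 0.003 0.001 0 0 0"

```text
time: 17.32
eef_pos: [600.5, -66.7, 81.5]
orientation: [0.122, -3.08, -0.537]
wrist_force: [-0.3, -0.9, -0.5]
finger_gap: 0.0
```

```bash
python3 - <<'E'
from h import *
s=sensors.observe(); print(s["time"],s["eef_pos"],s["orientation"],s["q"])
nest=np.array([598.5,-44,0])
print((s["eef_pos"]-nest)@EY,(s["eef_pos"]-nest)@EX)
plan(s["eef_pos"],np.pi/2+.078,n=1,tilt=TILT)
save("wrist","w15");save("side","s15");save("scene","c15")
a=cv2.imread("pics/w15.png");b=cv2.imread("pics/s15.png")[150:330,200:440];c=cv2.imread("pics/c15.png")[180:330,240:440]
cv2.imwrite("pics/m15.png",np.vstack([np.hstack([cv2.resize(a,(400,300)),cv2.resize(b,(400,300))]),np.hstack([cv2.resize(c,(400,300)),np.zeros((300,400,3),np.uint8)])]))
E
```

```text
17.325 [600.45700455 -66.65920499  81.4553127 ] [ 0.12230892 -3.08013138 -0.53680426] [-0.39006854  0.39232026  1.53523201  0.3125261   1.38363217 -2.12513614]
-22.74280224678699 0.18542798733118515
rows 1 turn 0.2
[0.0, 0.0, 0.0, -0.23, 0.03, 0.08]
```

View pics/m15.png

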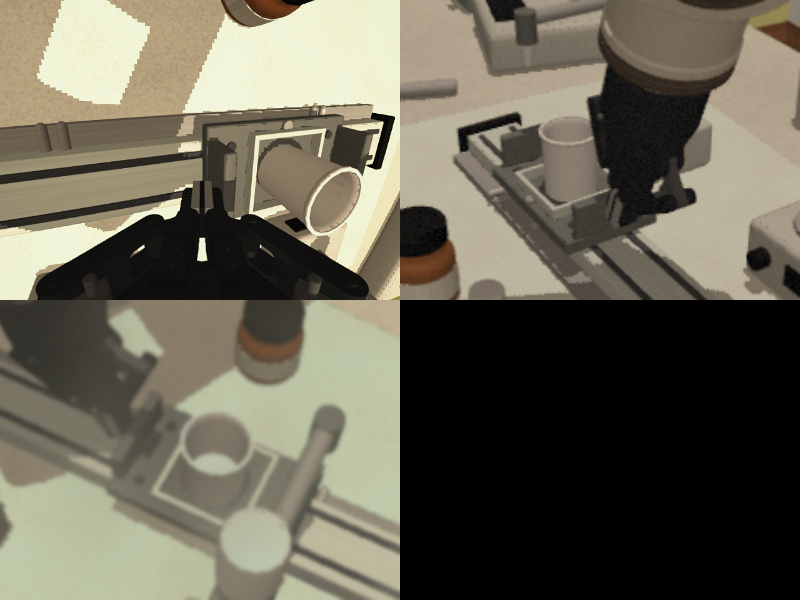

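>>> move_arm --pt "0 0.002 0.0008 -0.2 0 0" --pt "0 0.003 0.0011 0 0 0" --pt "0 0.004 0.0014 0 0 0" --pt "0 0.0045 0.0016 0 0 0" --pt "0 0.0045 0.0016 0 0 0" --pt "0 0.0045 0.0016 0 0 0" --pt "0 0.0045 0.0016 0 0 0" --pt "0 0.0045 0.0016 0 0 0" --pt "0 0.0045 0.0016 0 0 0" --pt "0 0.004 0.0014 0 0 0" --pt "0 0.003 0.001 0 0 0" --pt "0 0 0 0 0 0"

```text
time: 18.98
eef_pos: [596.6, -18.1, 81.8]
orientation: [0.122, -3.079, -0.543]
wrist_force: [0.2, -0.1, 0.4]
finger_gap: -0.2
```

```bash
cat > look.py <<'E'
import sys
from h import *
n=sys.argv[1]
s=sensors.observe(); print(s["time"],s["eef_pos"],s["orientation"],s["wrist_force"])
nest=np.array([598.5,-44,0])
print((s["eef_pos"]-nest)@EY,(s["eef_pos"]-nest)@EX)
plan(s["eef_pos"],np.pi/2+.078,n=1,tilt=TILT)
save("wrist","w"+n);save("side","s"+n);save("scene","c"+n)
a=cv2.imread(f"pics/w{n}.png");b=cv2.imread(f"pics/s{n}.png")[120:300,200:440];c=cv2.imread(f"pics/c{n}.png")[180:330,280:480]
cv2.imwrite(f"pics/m{n}.png",np.vstack([np.hstack([cv2.resize(a[150:390,300:620],(400,300)),cv2.resize(b,(400,300))]),np.hstack([cv2.resize(c,(400,300)),cv2.resize(a,(400,300))])]))
E
python3 look.py 16
```

```text
18.975 [596.59361186 -18.07761914  81.81464812] [ 0.12243813 -3.07892392 -0.54267872] [ 0.15247633 -0.07421689  0.40836767]
25.992112489524892 0.11930423510109615
rows 1 turn 0.1
[0.0, 0.0, 0.0, -0.01, 0.03, 0.09]
```

View pics/m16.png

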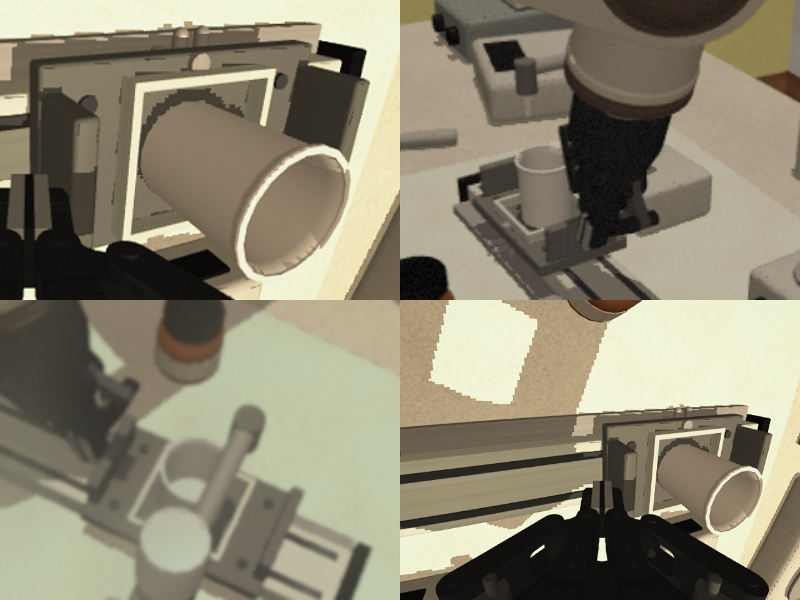

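```bash
python3 - <<'E'
import cv2
im=cv2.imread("pics/w16.png")[150:390,300:620]; cv2.imwrite("pics/z16.png",cv2.resize(im,None,fx=2.5,fy=2.5,interpolation=cv2.INTER_CUBIC))
E
```

```text
(no output)
```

View pics/z16.png

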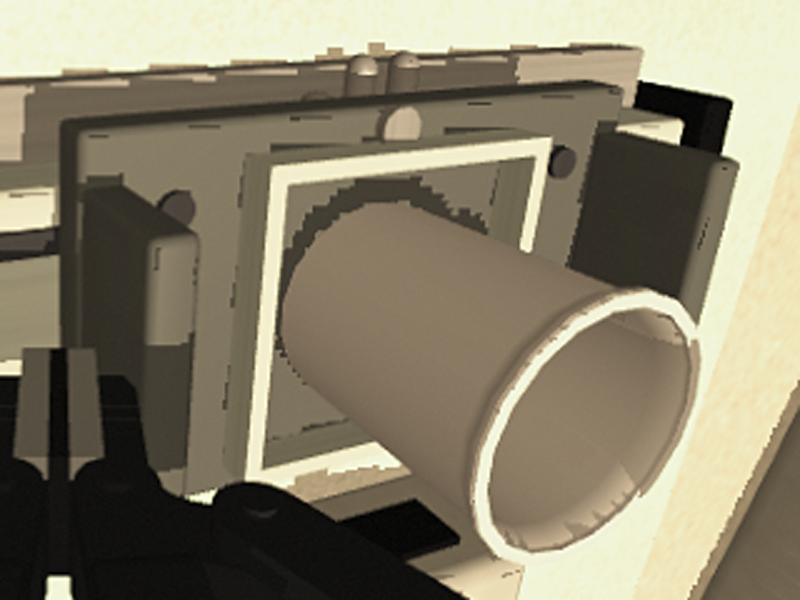

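>>> move_arm --pt "0 0.002 0.0008 0 0 0" --pt "0 0.0025 0.0009 0 0 0" --pt "0 0.0025 0.0009 0 0 0" --pt "0 0.0025 0.0009 0 0 0" --pt "0 0.0025 0.0009 0 0 0" --pt "0 0 0 0 0 0"

```text
time: 19.88
eef_pos: [595.7, -6.7, 81.8]
orientation: [0.121, -3.081, -0.537]
wrist_force: [-0.8, -1.5, -0.5]
finger_gap: -0.2
```

```bash
python3 look.py 17; python3 - <<'E'
import cv2
im=cv2.imread("pics/w17.png")[150:390,300:620]; cv2.imwrite("pics/z17.png",cv2.resize(im,None,fx=2.5,fy=2.5,interpolation=cv2.INTER_CUBIC))
E
```

```text
19.875 [595.71489271  -6.71478141  81.81192899] [ 0.12093637 -3.08054113 -0.53729572] [-0.77945359 -1.51239761 -0.46833728]
37.38887260586284 0.12865969952414769
rows 1 turn 0.2
[0.0, 0.0, 0.0, -0.22, 0.06, 0.04]
```

View pics/z17.png

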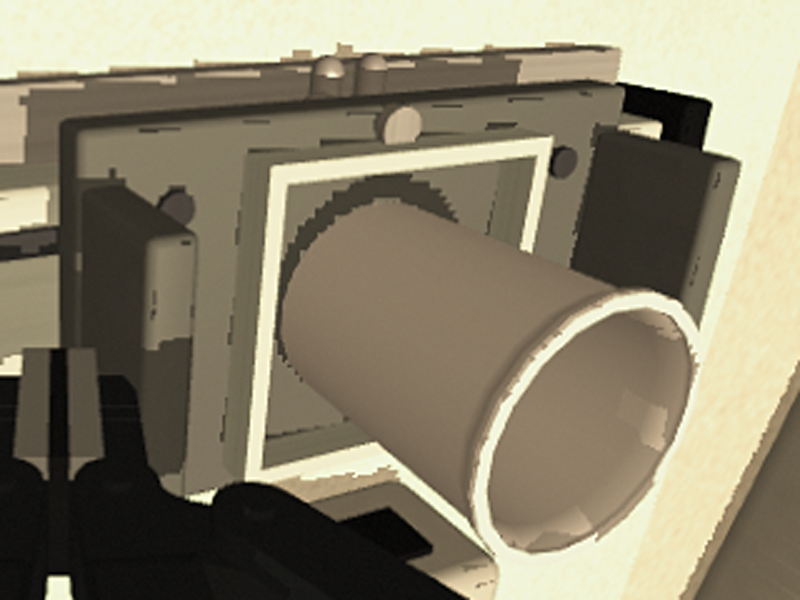

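>>> move_arm --pt "0 0.002 0.0007 -0.2 0 0" --pt "0 0.002 0.0007 0 0 0" --pt "0 0.0015 0.0005 0 0 0" --pt "0 0 0 0 0 0"

```text
time: 20.52
eef_pos: [595.3, -1.6, 81.8]
orientation: [0.12, -3.08, -0.541]
wrist_force: [-0.2, -1.7, -0.3]
finger_gap: -0.0
```

```bash
python3 look.py 18; python3 - <<'E'
import cv2
im=cv2.imread("pics/w18.png")[150:390,300:620]; cv2.imwrite("pics/z18.png",cv2.resize(im,None,fx=2.5,fy=2.5,interpolation=cv2.INTER_CUBIC))
E
```

```text
20.525 [595.30539183  -1.64924569  81.77093334] [ 0.12027555 -3.07998531 -0.54061639] [-0.23786331 -1.72631737 -0.30547761]
42.470915465371085 0.11511514999063316
rows 1 turn 0.1
[0.0, 0.0, 0.0, -0.09, 0.07, 0.02]
```

View pics/z18.png

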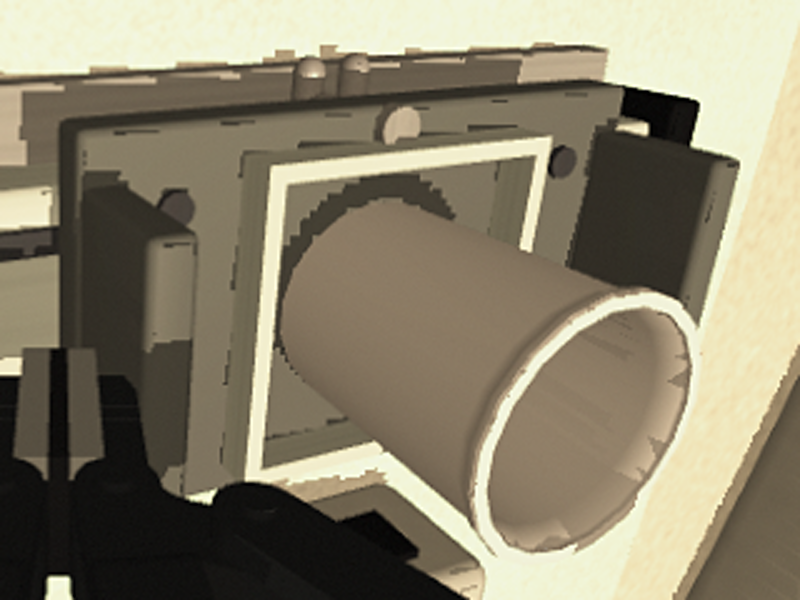

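>>> move_arm --pt "0 0.0015 0.0005 0 0 0" --pt "0 0.001 0.0004 0 0 0" --pt "0 0 0 0 0 0"

```text
time: 21.05
eef_pos: [595.1, 1.1, 81.8]
orientation: [0.12, -3.08, -0.541]
wrist_force: [-0.3, 0.2, -0.9]
finger_gap: 0.2
```

```bash
python3 look.py 19; python3 - <<'E'
import cv2
im=cv2.imread("pics/w19.png")[150:390,300:620]; cv2.imwrite("pics/z19.png",cv2.resize(im,None,fx=2.5,fy=2.5,interpolation=cv2.INTER_CUBIC))
E
```

```text
21.05 [595.10299558   1.13446521  81.79819084] [ 0.12028931 -3.07998755 -0.5406023 ] [-0.26765005  0.19529152 -0.8966058 ]
45.261933511970575 0.13024362673087697
rows 1 turn 0.1
[0.0, 0.0, 0.0, -0.09, 0.07, 0.02]
```

View pics/z19.png

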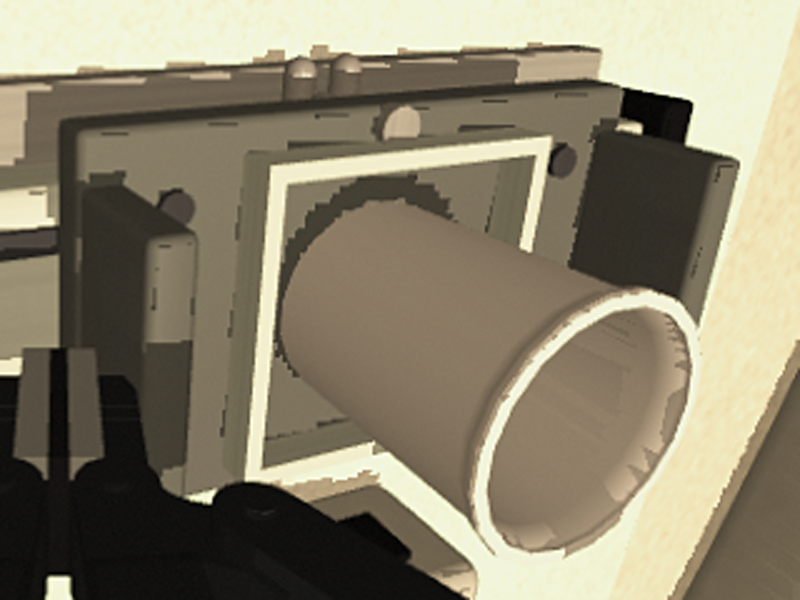

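>>> move_arm --pt "0 0.0015 0.0005 0 0 0" --pt "0 0 0 0 0 0"

```text
time: 21.45
eef_pos: [595.0, 2.7, 81.8]
orientation: [0.12, -3.08, -0.541]
wrist_force: [-0.7, -0.5, -0.3]
finger_gap: 0.1
```

```bash
python3 look.py 20; python3 - <<'E'
import cv2
im=cv2.imread("pics/w20.png")[150:390,300:620]; cv2.imwrite("pics/z20.png",cv2.resize(im,None,fx=2.5,fy=2.5,interpolation=cv2.INTER_CUBIC))
E
```

```text
21.45 [595.0470502    2.74946298  81.83550559] [ 0.12019723 -3.08010439 -0.5406129 ] [-0.66771743 -0.51367065 -0.25066806]
46.876380271953074 0.2003104733435178
rows 1 turn 0.1
[0.0, 0.0, 0.0, -0.09, 0.08, 0.01]
```

View pics/z20.png

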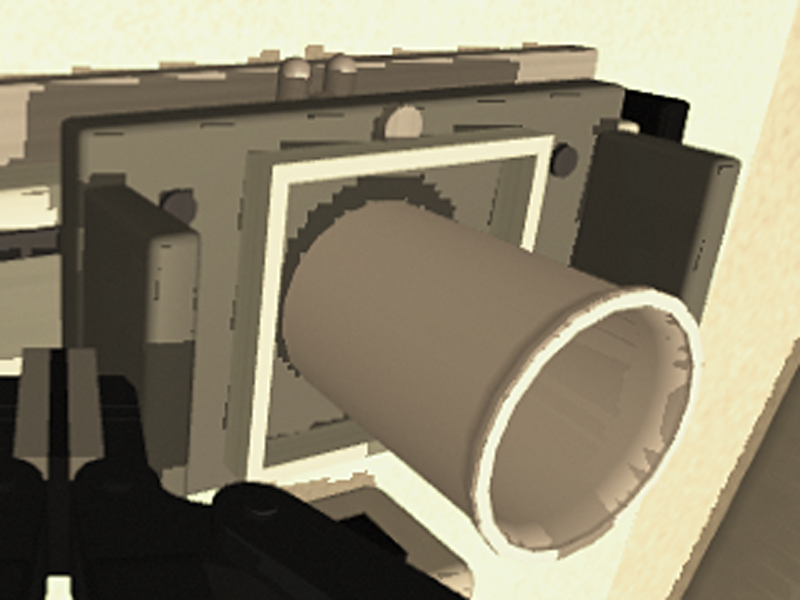

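>>> move_arm --pt "0 0 0 0 0 0" --pt "0 0 0 0 0 0"

```text
time: 21.85
eef_pos: [595.1, 2.7, 81.8]
orientation: [0.12, -3.08, -0.541]
wrist_force: [-0.4, 0.3, 0.5]
finger_gap: -0.1
```

```bash
python3 look.py 21; python3 - <<'E'
import cv2
im=cv2.imread("pics/w21.png")[150:390,300:620]; cv2.imwrite("pics/z21.png",cv2.resize(im,None,fx=2.5,fy=2.5,interpolation=cv2.INTER_CUBIC))
E
```

```text
21.85 [595.06145499   2.66182583  81.83584087] [ 0.12012495 -3.08012684 -0.54068082] [-0.40899922  0.28302112  0.48215267]
46.7878871394139 0.20784269945135078
rows 1 turn 0.1
[0.0, 0.0, 0.0, -0.09, 0.08, 0.01]
```

View pics/z21.png

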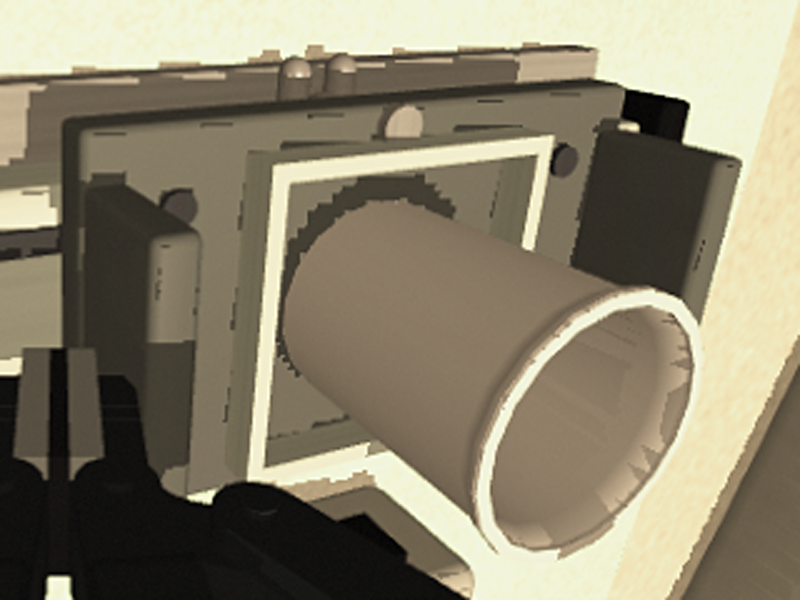

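View pics/m21.png

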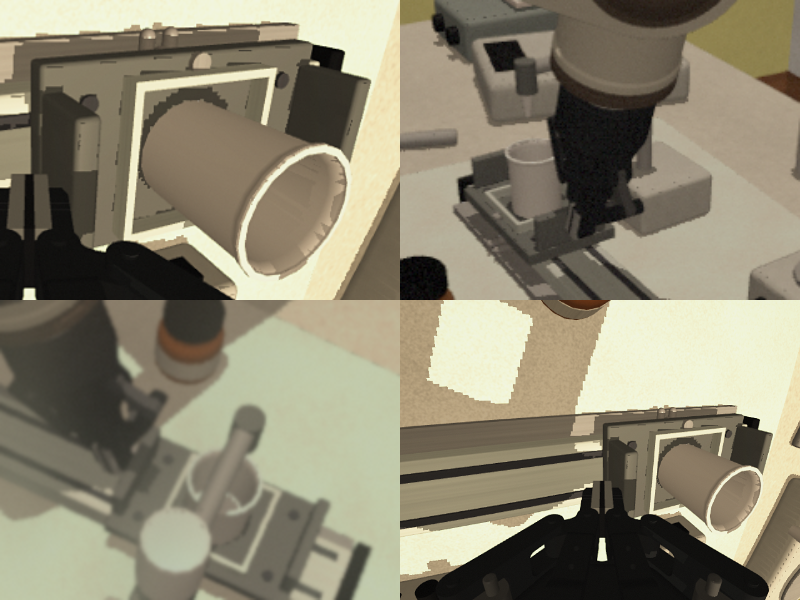

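>>> move_arm --pt "0 -0.005 -0.002 0 0 0" --pt "0 -0.01 -0.0035 0 0 0" --pt "0 -0.01 -0.0035 0 0 0" --pt "0 -0.01 -0.0035 0 0 0" --pt "0 0 0 0 0 0"

```text
time: 22.62
eef_pos: [598.2, -37.9, 81.6]
orientation: [0.119, -3.08, -0.54]
wrist_force: [-0.2, 0.5, -0.0]
finger_gap: -0.1
```

```bash
python3 look.py 22; python3 - <<'E'
import cv2
im=cv2.imread("pics/w22.png")[110:350,320:640]; cv2.imwrite("pics/z22.png",cv2.resize(im,None,fx=2.5,fy=2.5,interpolation=cv2.INTER_CUBIC))
im=cv2.imread("pics/c22.png")[210:340,300:480]; cv2.imwrite("pics/zc22.png",cv2.resize(im,None,fx=4,fy=4,interpolation=cv2.INTER_CUBIC))
E
```

```text
22.625 [598.23143391 -37.86034698  81.60807645] [ 0.11902068 -3.08046296 -0.54026155] [-0.21157885  0.53094991 -0.04779284]
6.141912586019362 0.21065795995126668
rows 1 turn 0.1
[0.0, 0.0, 0.0, -0.11, 0.1, -0.03]
```

View pics/z22.png

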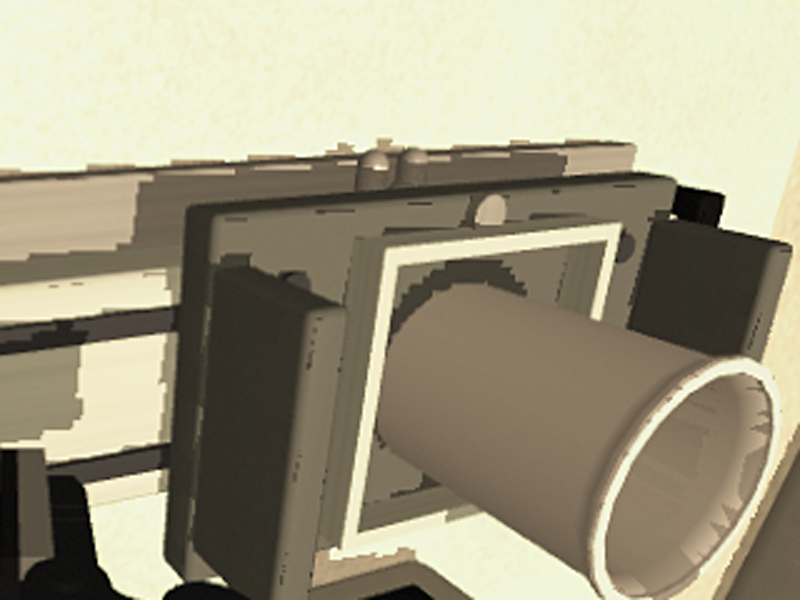

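View pics/zc22.png

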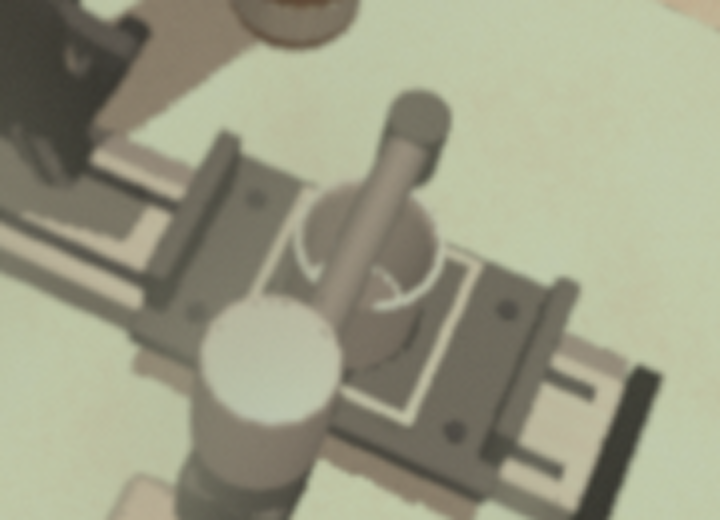

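```bash
python3 - <<'E'
from h import *
np.set_printoptions(precision=1,suppress=True)
S=cams.camera_info("scene")
f0,_=fit(S,[((222,299.7),-1,-1),((240.3,340.2),-1,1),((277.8,318),1,1),((258,276.8),1,-1)])
f1,r=fit(S,[((275.5,421),-1,1),((316,401.5),1,1),((256.75,376.5),-1,-1)]); print(f0,f1,r,"travel",(f1-f0)@EY[:2])
A=onz(S,(278,400),14);B=onz(S,(216.8,264),14);m=(A+B)/2;print(A,B,np.linalg.norm(A-B));
print("s0",(f0-m[:2])@EY[:2],"s1",(f1-m[:2])@EY[:2])
# wrist
I=cams.camera_info("wrist")
g=lambda x,y:(y/2.5+110,x/2.5+320)
w,r=fit(I,[(g(388,240),-1,-1),(g(622,222),-1,1),(g(345,555),1,-1)]);print(w,r)
for z in(8,12,16):
    q=onz(I,g(395,160),z);print(q,(q[:2]-w)@EY[:2])
E
```

```text
[597.2 -41.9] [586.2  97. ] [ 0.1 -0.3  0.7  0.6 -0.8 -0.4] travel 139.35242239506715
[545.  102.6  14. ] [ 564.8 -159.7   14. ] 263.05331581920666
s0 -16.561391013332283 s1 122.79103138173487
[586.7  96.9] [ 2.2  0.2 -0.3  0.7 -2.5 -1.3]
[538.9 100.    8. ] 6.716289769945014
[538.5  96.   12. ] 2.7776834342979053
[538.  92.  16.] -1.1609229013491946
```

```bash
python3 - <<'E'
from h import *
plan([600,-70,210],np.pi/2+.078,n=4)
E
```

```text
rows 4 turn 19.9
[0.0001, 0.0031, -0.033, 4.98, 0.02, 0.0]
[0.0001, 0.0002, -0.0331, 4.98, 0.02, 0.0]
[0.0001, -0.0027, -0.033, 4.98, 0.02, 0.0]
[0.0002, -0.0055, -0.0327, 4.98, 0.02, 0.0]
```

>>> move_arm --pt "0 0.003 -0.033 5 0 0" --pt "0 0 -0.033 5 0 0" --pt "0 -0.0025 -0.033 5 0 0" --pt "0 -0.0055 -0.033 5 0 0" --pt "0 0 0 0 0 0"

```text
time: 23.4
eef_pos: [600.2, -68.8, 214.1]
orientation: [-0.123, 3.137, -0.018]
wrist_force: [1.0, 0.5, 0.0]
finger_gap: 0.0
```

```bash
python3 - <<'E'
from h import *
import pickle
s=sensors.observe(); print(s["time"],s["eef_pos"],s["orientation"])
pickle.dump(cams.camera_info("wrist"),open("w23.pkl","wb"))
save("wrist","w23");save("side","s23")
a=cv2.imread("pics/w23.png"); cv2.imwrite("pics/z23.png",a)
b=cv2.imread("pics/s23.png")[140:300,210:410]; cv2.imwrite("pics/zs23.png",cv2.resize(b,None,fx=3.5,fy=3.5,interpolation=cv2.INTER_CUBIC))
E
```

```text
23.4 [600.19161682 -68.84506172 214.11872058] [-0.12349632  3.1373738  -0.01822253]
```

View pics/z23.png

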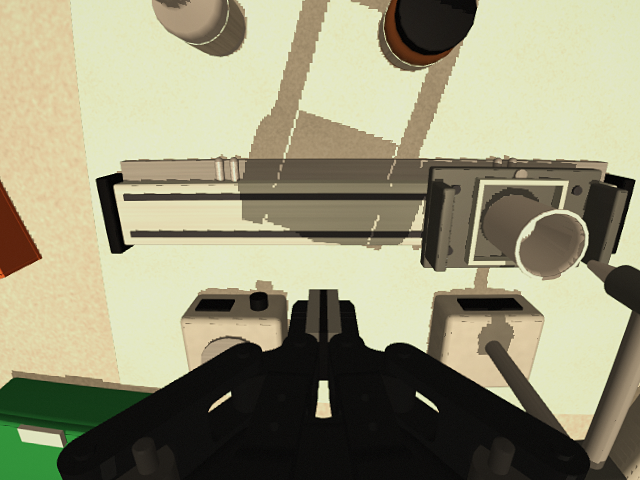

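View pics/zs23.png

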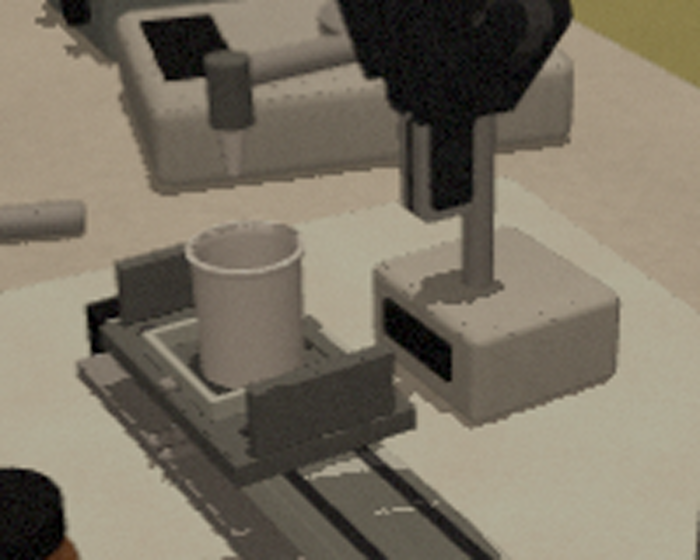

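```bash
python3 - <<'E'
import cv2
im=cv2.imread("pics/w23.png")[140:300,420:640]; cv2.imwrite("pics/y23.png",cv2.resize(im,None,fx=3.6,fy=3.6,interpolation=cv2.INTER_CUBIC))
im=cv2.imread("pics/w23.png")[140:270,90:260]; cv2.imwrite("pics/x23.png",cv2.resize(im,None,fx=4,fy=4,interpolation=cv2.INTER_CUBIC))
E
```

```text
(no output)
```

View pics/y23.png

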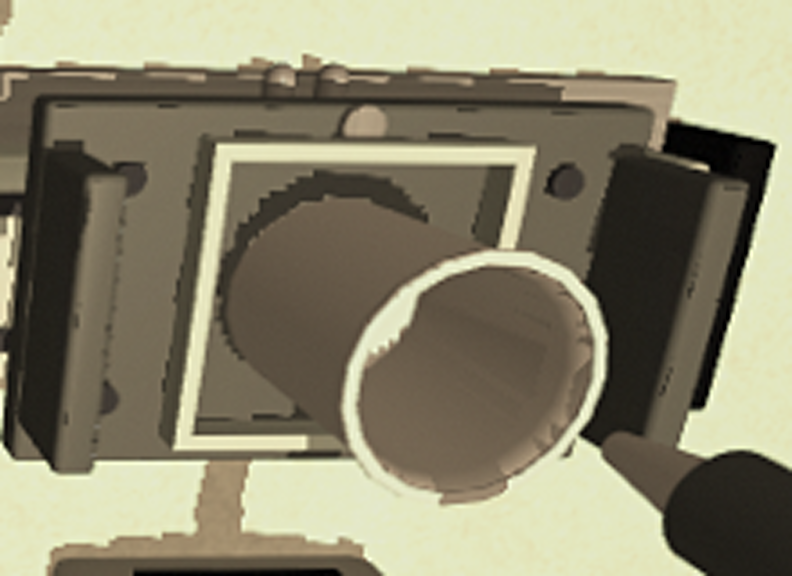

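View pics/x23.png

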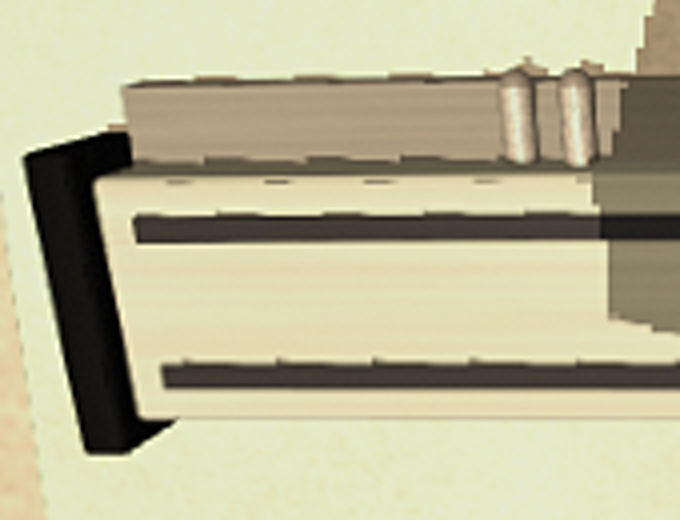

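```bash
python3 - <<'E'
from h import *
import pickle
np.set_printoptions(precision=1,suppress=True)
I=pickle.load(open("w23.pkl","rb"))
g=lambda x,y:(y/3.6+140,x/3.6+420); k=lambda x,y:(y/4+140,x/4+90)
w,r=fit(I,[(g(213,140),-1,-1),(g(536,147),-1,1),(g(175,450),1,-1)]);print(w,r)
N=onz(I,g(616,440),141);print("nozzle",N,"nest->nozzle",(N[:2]-w)@EY[:2],(N[:2]-w)@EX[:2])
for z in(6,10,14):
    A=onz(I,g(307,71),z);B=onz(I,k(546,74),z);print(z,A,B,np.linalg.norm(A-B),"nest vs +",(A[:2]-w)@EY[:2],"vs -",(B[:2]-w)@EY[:2], "ridge gap",np.linalg.norm(onz(I,g(282,71),z)-onz(I,g(333,71),z)))
P=onz(I,g(775,148),34);Q=onz(I,k(25,160),34);print(P,Q,np.linalg.norm(P-Q),"s",(w-(P+Q)[:2]/2)@EY[:2])
E
```

```text
[587.4  95.2] [ 0.4  1.  -0.2 -0.  -0.3 -1.1]
nozzle [585.8  97.4 141. ] nest->nozzle 2.259561592646605 -1.3586722430946119
6 [538.1  97.3   6. ] [ 558.9 -166.2    6. ] 264.3834921726614 nest vs + 5.963638496187599 vs - -258.4198003810808 ridge gap 13.821482065475491
10 [537.9  95.2  10. ] [ 558.4 -165.1   10. ] 261.13174074023465 nest vs + 3.882203881032029 vs - -257.2494842193096 ridge gap 13.65148648921875
14 [537.6  93.1  14. ] [ 557.9 -164.    14. ] 257.8799893078079 nest vs + 1.8007692658764218 vs - -256.07916805753837 ridge gap 13.481490912961922
[542.8 210.4  34. ] [ 582.5 -278.3   34. ] 490.3277906413075 s 126.84792474489078
```

```bash
python3 - <<'E'
from h import *
nest=np.array([598.5,-44,0])
t=nest+5*EY; t[2]=82
plan(t,np.pi/2+.078,n=5,tilt=TILT)
E
```

```text
rows 5 turn 20.5
[-0.0003, 0.0062, 0.0258, -4.1, -0.03, -0.01]
[-0.0003, 0.0044, 0.0261, -4.1, -0.03, -0.01]
[-0.0003, 0.0025, 0.0264, -4.1, -0.03, -0.01]
[-0.0003, 0.0006, 0.0265, -4.1, -0.03, -0.01]
[-0.0002, -0.0013, 0.0265, -4.1, -0.03, -0.01]
```

>>> move_arm --pt "0 0.006 0.025 -4.1 0 0" --pt "0 0.0045 0.025 -4.1 0 0" --pt "0 0.0025 0.025 -4.1 0 0" --pt "0 0.0005 0.025 -4.1 0 0" --pt "0 -0.001 0.024 -4.1 0 0" --pt "0 0 0 0 0 0"

```text
time: 24.25
eef_pos: [593.4, -37.4, 79.1]
orientation: [0.112, -3.062, -0.571]
wrist_force: [0.4, -0.1, 0.1]
finger_gap: 0.4
```

```bash
python3 - <<'E'
from h import *
s=sensors.observe(); nest=np.array([598.5,-44,0]);print(s["time"],s["eef_pos"],(s["eef_pos"]-nest)@EY)
t=nest+40*EY; t[2]=81.8
plan(t,np.pi/2+.078,n=5,tilt=TILT)
E
```

```text
24.25 [593.40471734 -37.39887891  79.09537678] 6.978079836841388
rows 5 turn 1.3
[-0.0009, 0.0064, 0.0019, 0.23, -0.11, -0.08]
[-0.0009, 0.0064, 0.0018, 0.23, -0.11, -0.08]
[-0.0009, 0.0064, 0.0018, 0.23, -0.11, -0.08]
[-0.0009, 0.0064, 0.0018, 0.23, -0.11, -0.08]
[-0.0009, 0.0064, 0.0018, 0.23, -0.11, -0.08]
```

>>> move_arm --pt "-0.001 0.0065 0.0018 0.2 -0.1 -0.1" --pt "-0.001 0.0065 0.0018 0.2 -0.1 -0.1" --pt "-0.001 0.0065 0.0018 0.2 -0.1 -0.1" --pt "-0.001 0.0065 0.0018 0.2 -0.1 -0.1" --pt "-0.001 0.005 0.0015 0.2 -0.1 -0.1" --pt "0 0 0 0 0 0"

```text
time: 25.0
eef_pos: [597.1, -1.9, 85.3]
orientation: [0.128, -3.083, -0.539]
wrist_force: [-0.2, -0.9, 0.8]
finger_gap: -0.0
```

```bash
python3 - <<'E'
from h import *
s=sensors.observe(); nest=np.array([598.5,-44,0]);print(s["time"],s["eef_pos"],(s["eef_pos"]-nest)@EY)
t=nest+50.3*EY; t[2]=81.8
plan(t,np.pi/2+.078,n=6,tilt=TILT)
E
```

```text
25.0 [597.08837776  -1.9439657   85.28803643] 42.03815961352116
rows 6 turn 0.4
[0.0003, 0.0011, 0.001, -0.03, 0.03, 0.05]
[0.0003, 0.0011, 0.001, -0.03, 0.03, 0.05]
[0.0003, 0.0011, 0.001, -0.03, 0.03, 0.05]
[0.0003, 0.0011, 0.001, -0.03, 0.03, 0.05]
[0.0003, 0.0011, 0.001, -0.03, 0.03, 0.05]
[0.0003, 0.0011, 0.001, -0.03, 0.03, 0.05]
```

>>> move_arm --pt "0 0.001 0.002 0 0 0" --pt "0 0.001 0.002 0 0 0" --pt "0 0.0012 0.0006 0 0 0" --pt "0 0.0012 0.0006 0 0 0" --pt "0 0 0 0 0 0"

```text
time: 25.62
eef_pos: [596.5, 3.8, 81.3]
orientation: [0.127, -3.082, -0.539]
wrist_force: [-0.5, 0.3, 0.2]
finger_gap: 0.1
```

```bash
python3 look.py 24;python3 - <<'E'
import cv2
im=cv2.imread("pics/w24.png")[150:390,300:620]; cv2.imwrite("pics/z24.png",cv2.resize(im,None,fx=2.5,fy=2.5,interpolation=cv2.INTER_CUBIC))
E
```

```text
25.625 [596.50864811   3.78058591  81.32955366] [ 0.1268144  -3.08232193 -0.53941724] [-0.45802481  0.31431489  0.16486876]
47.79047903508779 1.7378105169618248
rows 1 turn 0.4
[0.0, 0.0, 0.0, -0.16, 0.16, 0.27]
```

View pics/z24.png

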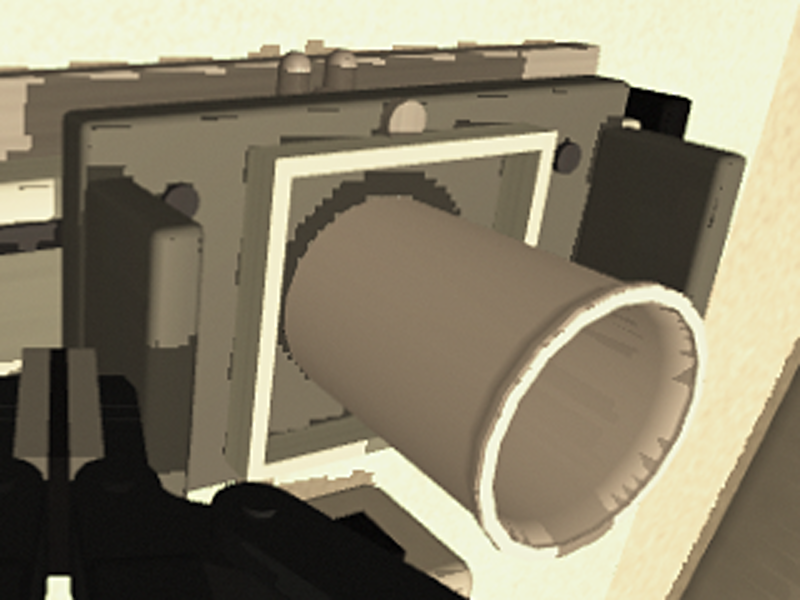

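>>> move_arm --pt "0 0.001 0.0003 0 0 0" --pt "0 0.001 0.0003 0 0 0" --pt "0 0 0 0 0 0"

```text
time: 26.15
eef_pos: [596.4, 5.9, 81.5]
orientation: [0.127, -3.083, -0.539]
wrist_force: [0.3, 0.4, 0.3]
finger_gap: 0.2
```

```bash
python3 look.py 25;python3 - <<'E'
import cv2
im=cv2.imread("pics/w25.png")[150:390,300:620]; cv2.imwrite("pics/z25.png",cv2.resize(im,None,fx=2.5,fy=2.5,interpolation=cv2.INTER_CUBIC))
E
```

```text
26.15 [596.3880759    5.86192845  81.52566519] [ 0.12672522 -3.08251083 -0.53930804] [0.31555187 0.38712122 0.2889462 ]
49.87488843995324 1.7797850505216335
rows 1 turn 0.4
[0.0, 0.0, 0.0, -0.16, 0.17, 0.27]
```

View pics/z25.png

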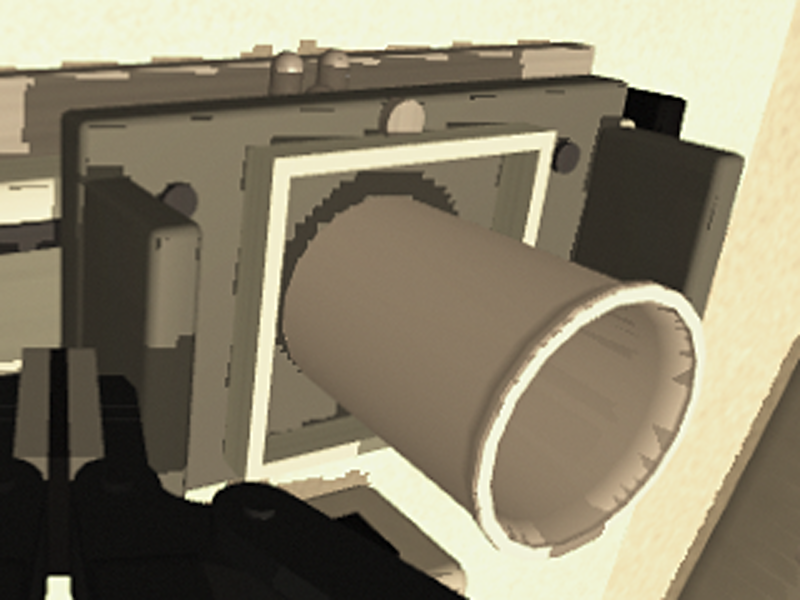

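>>> move_arm --pt "0 -0.003 -0.0012 0 0 0" --pt "0 -0.008 -0.003 0 0 0" --pt "0 -0.01 -0.0035 0 0 0" --pt "0 -0.01 -0.0035 0 0 0" --pt "0 -0.01 -0.0035 0 0 0" --pt "0 0.003 -0.033 5 0 0" --pt "0 0 -0.033 5 0 0" --pt "0 -0.0025 -0.033 5 0 0" --pt "0 -0.0055 -0.033 5 0 0" --pt "0 0 0 0 0 0"

```text
time: 27.55
eef_pos: [602.4, -78.8, 213.6]
orientation: [-0.121, 3.135, -0.021]
wrist_force: [0.2, 0.5, -0.8]
finger_gap: -0.2
```

```bash
python3 - <<'E'
from h import *
import pickle
s=sensors.observe(); print(s["time"],s["eef_pos"],s["orientation"])
pickle.dump(cams.camera_info("wrist"),open("w26.pkl","wb"))
save("wrist","w26");save("scene","c26")
im=cv2.imread("pics/w26.png")[140:300,420:640]; cv2.imwrite("pics/y26.png",cv2.resize(im,None,fx=3.6,fy=3.6,interpolation=cv2.INTER_CUBIC))
im=cv2.imread("pics/w26.png")[140:270,90:260]; cv2.imwrite("pics/x26.png",cv2.resize(im,None,fx=4,fy=4,interpolation=cv2.INTER_CUBIC))
im=cv2.imread("pics/c26.png")[210:340,300:480]; cv2.imwrite("pics/zc26.png",cv2.resize(im,None,fx=4,fy=4,interpolation=cv2.INTER_CUBIC))
E
```

```text
27.55 [602.38127293 -78.79606711 213.6158388 ] [-0.12075973  3.13546962 -0.02148263]
```

View pics/y26.png

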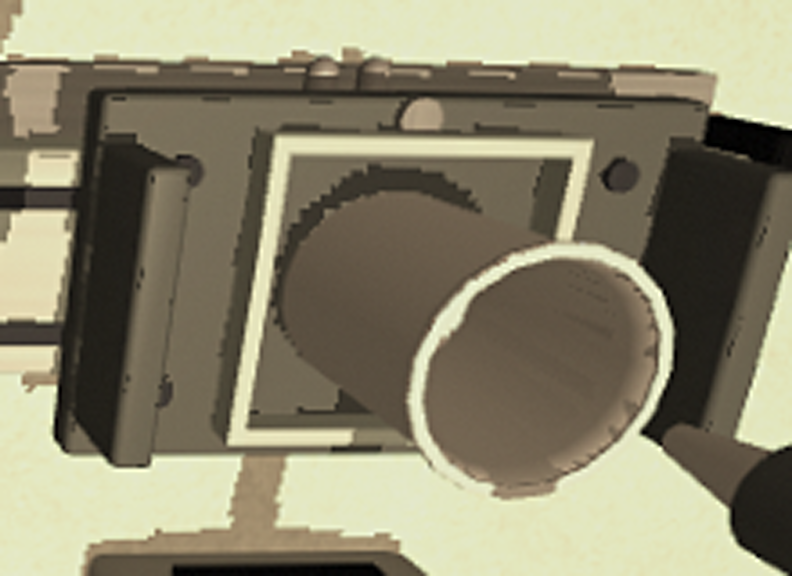

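View pics/x26.png

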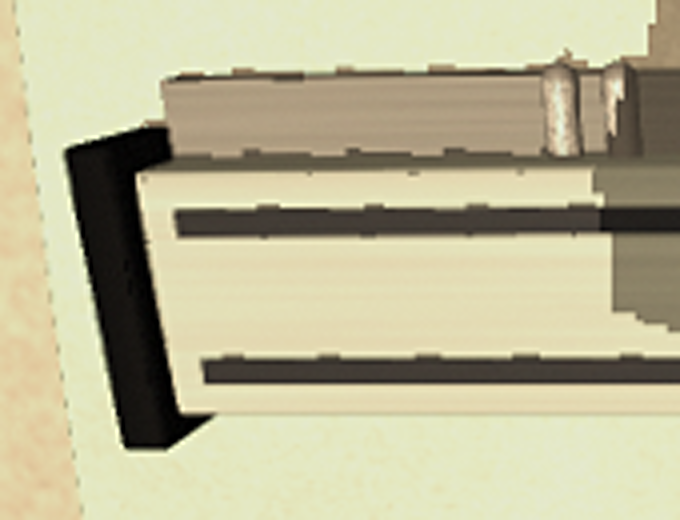

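View pics/zc26.png

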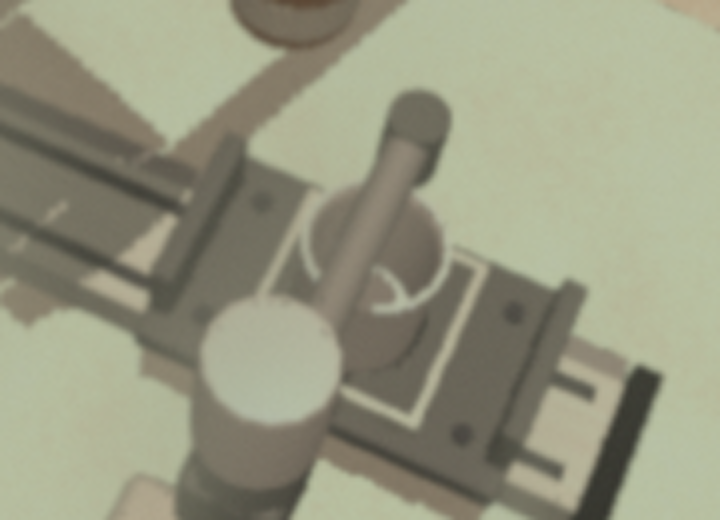

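```bash
python3 - <<'E'
from h import *
import pickle
np.set_printoptions(precision=1,suppress=True)
I=pickle.load(open("w26.pkl","rb"))
g=lambda x,y:(y/3.6+140,x/3.6+420); k=lambda x,y:(y/4+140,x/4+90)
w,r=fit(I,[(g(273,131),-1,-1),(g(593,140),-1,1),(g(227,444),1,-1)]);print(w,r)
N=onz(I,g(678,432),141);print("nozzle",N,"nest->nozzle",(N[:2]-w)@EY[:2],(N[:2]-w)@EX[:2])
for z in(6,10,14):
    A=onz(I,g(349,64),z);B=onz(I,k(588,68),z);print(z,A,B,np.linalg.norm(A-B),"nest vs +",(A[:2]-w)@EY[:2],"vs -",(B[:2]-w)@EY[:2])
lip=onz(I,g(541,365),107);print("beaker lip rel nest",(lip[:2]-w)@EY[:2],(lip[:2]-w)@EX[:2])
S=cams.camera_info("scene");h=lambda x,y:(y/4+210,x/4+300)
f1,r=fit(S,[(h(490,265),-1,1),(h(413,428),1,1),(h(314,187),-1,-1)]);print(f1,r,"travel",(f1-[597.2,-41.9])@EY[:2])
E
```

```text
[587.1  97.6] [ 0.8  0.5 -0.4  0.  -0.4 -0.5]
nozzle [585.8  97.6 141. ] nest->nozzle 0.04688832245242683 -1.227652547919811
6 [538.1  97.4   6. ] [ 559.2 -166.4    6. ] 264.6940038737932 nest vs + 3.6259435848297517 vs - -261.06768398482393
10 [537.9  95.2  10. ] [ 558.7 -165.4   10. ] 261.43193368060435 nest vs + 1.4196680771097288 vs - -260.0118939369008
14 [537.7  93.   14. ] [ 558.2 -164.4   14. ] 258.1698634874156 nest vs + -0.7866074306102937 vs - -258.9561038889776
beaker lip rel nest -2.0156827978547023 -1.2521975230889153
[585.7  99.8] [-0.1 -0.   0.3  0.7 -0.3 -0.7] travel 142.1572396303412
```

```bash
python3 - <<'E'
from h import *
ctrl.close_job(); print(sensors.observe()["time"])
E
```

```text
the job is handed in; nothing more can be done
the job is handed in; nothing more can be done
```

The beaker is standing in the carrier's nest, and the carrier sits in the station under the nozzle. I handed the job in at about 27.7 s of the 58 s allowed. It reports no verdict.

- **Placing:** I gripped the beaker from above and set it down released in the nest while the carrier was about 13 mm from mid-rail. The wrist camera then showed it standing within about 2 mm of the nest centre.
- **Pushing:** I pushed the carrier at its -y end plate with closed fingers, tilted 20° away from the dispenser. After the first push, three checks put it 2–3 mm short: the nozzle tip, the ridges and the end stops. I nudged it on by about 2.5 mm.
- **Final check:** The wrist camera put the nest about 0 mm along the rail and 1.2 mm across it from the nozzle axis. The ridges put it within about 1 mm of the station. The travel seen by the scene camera was 142.2 mm, against 142.7 mm expected.
- **Beaker at the end:** It was upright and about 2 mm from the nest centre at its lip. The arm was clear of everything.
- **Jar, bottle and dispenser:** I saw no contact with any of them.

**Doubts:**
- I never saw a clear snap into the station in the force readings. I am judging that the carrier is seated from its position, and because it stayed put when the finger was withdrawn.
- The close wrist views made the beaker look nearer the nest's -y rim than the lip measurement says. Even so, anywhere inside the nest is within 14 mm.
- The two fixed cameras disagreed with the wrist camera by 3–5 mm along the rail, so I relied mainly on the wrist camera and on differences within one camera.

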